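# Put the carver's set back in its tray

### The job

Put the three paint-marked carving tools back in the tray: lay each one lengthwise in the trough of its own colour, wholly inside it, with the handle on the painted half and the blade over the black rubber half. Set them down rather than dropping them, since the edges chip. The two tools without paint belong to the next bench: leave them, the mallet and the sharpening stone where they are.

Things in the scene. Friction and masses are not known exactly. Their poses are not given: they have to be found in the camera images.
- red_chisel: Loose carving tool, 160 mm, 90 g: pale wood handle with the butt end (30 mm) dipped in red paint; octagonal, 26 mm wide. Flat steel blade 20 mm wide. Origin on the axis at the grip, 13 mm above what it lies on. +x runs along the axis to the blade: butt -45, handle end +50, tip +115 mm. Starts lying flat, blade away from the robot within 20 degrees.
- blue_chisel: Loose carving tool, 160 mm, 90 g: pale wood handle with the butt end (30 mm) dipped in blue paint; octagonal, 26 mm wide. Flat steel blade 10 mm wide. Origin on the axis at the grip, 13 mm above what it lies on. +x runs along the axis to the blade: butt -45, handle end +50, tip +115 mm. Starts lying flat, blade away from the robot within 20 degrees.
- yellow_chisel: Loose carving tool, 160 mm, 90 g: pale wood handle with the butt end (30 mm) dipped in yellow paint; octagonal, 26 mm wide. Flat steel blade 14 mm wide. Origin on the axis at the grip, 13 mm above what it lies on. +x runs along the axis to the blade: butt -45, handle end +50, tip +115 mm. Starts lying flat, blade away from the robot within 20 degrees.
- pale_stray: Look-alike that does not belong. Loose carving tool, 160 mm, 90 g: bare pale wood handle, no paint at all; octagonal, 26 mm wide. Flat steel blade 14 mm wide. Origin on the axis at the grip, 13 mm above what it lies on. +x runs along the axis to the blade: butt -45, handle end +50, tip +115 mm. Starts lying flat, blade away from the robot within 20 degrees.
- dark_stray: Look-alike that does not belong. Loose carving tool, 160 mm, 90 g: bare dark brown wood handle, no paint; octagonal, 26 mm wide. Flat steel blade 20 mm wide. Origin on the axis at the grip, 13 mm above what it lies on. +x runs along the axis to the blade: butt -45, handle end +50, tip +115 mm. Starts lying flat, blade away from the robot within 20 degrees.
- red_trough: Fixed wooden trough, one of three side by side, 60 mm apart. Outside 200 x 56 x 12 mm, walls and floor 4 mm (tray rim no higher). Origin under its centre, x lengthwise: the -x half of the floor (nearer the robot) is painted red, the +x half is black rubber. A tool lying centred, blade over the rubber, has its origin at x=-35 mm, z=17 mm.
- blue_trough: Fixed wooden trough, one of three side by side, 60 mm apart. Outside 200 x 56 x 12 mm, walls and floor 4 mm (tray rim no higher). Origin under its centre, x lengthwise: the -x half of the floor (nearer the robot) is painted blue, the +x half is black rubber. A tool lying centred, blade over the rubber, has its origin at x=-35 mm, z=17 mm.
- yellow_trough: Fixed wooden trough, one of three side by side, 60 mm apart. Outside 200 x 56 x 12 mm, walls and floor 4 mm (tray rim no higher). Origin under its centre, x lengthwise: the -x half of the floor (nearer the robot) is painted yellow, the +x half is black rubber. A tool lying centred, blade over the rubber, has its origin at x=-35 mm, z=17 mm.
- mallet: Bystander: turned wooden carver's mallet standing on its head, handle up; head 84 mm across, 228 mm tall in all. Origin at the centre of its underside.
- stone: Bystander: grey sharpening stone on a dark wooden block, 200 x 80 mm (x, y), 29 mm high, lying loose. Origin at the centre of its underside.

How it is judged:
By the outcome, as a careful person would: the job done as asked, in the order asked, and still so for the second after the job is handed in, with the robot touching nothing.
It also fails if it takes over 86 s, if anything falls off the work surface, if the arm or the gripper's body presses on something with over 40 N, if the wrist force passes 120 N, or if a joint passes its speed limit or range.

### The arm

A 6-joint arm with a two-finger parallel gripper is mounted at the origin on the work surface. World frame = base frame: x ahead of the robot, y to its left, z up, the work surface at z = 0. Lengths are in mm, angles in rad, forces in N, time in s.
With the tool pointing down it reaches from about 275 to 1000 mm from the base axis. Payload 8.4 kg.
Tool frame: the origin (TCP) lies on the centre line of the jaws, within the pads' length; the fingertips stand 22 mm ahead of it and the grasp point (between the pads) lies 3 mm ahead of it; z points along the fingers, x is the direction in which the jaws open and shut, and the axes are right-handed (so a half turn about z gives the same grasp; the last joint's range is limited). The gripper opens to 85 mm and grips with 20 to 120 N. Pads are 22 mm wide; open, the fingers measure 114 mm over their backs; the gripper's body (76 mm by 85 mm) begins 54 mm behind the grasp point. The pads swing forward as they close: fully open they stand 13 mm farther back than shut.
Start: joints at [1.147, 0.353, 1.633, -0, 1.155, -0.002], TCP at [255.876, 570.224, 232.881] pointing down, gripper open.
Joint ranges: [-2.63, 2.63], [-0.92, 2.1], [0.06, 2.66], [-1.3, 4.44], [0, 2.69], [-3.02, 3.02]. Speed limits (rad/s): [2.22, 2.22, 2.79, 3.14, 3.14, 3.14].

### API

Orientations are given as [roll, pitch, yaw] about the fixed x, y, z axes, in that order (R = Rz(yaw) Ry(pitch) Rx(roll)).
In Python, from rig import status, viewer, job gives the robot as it stands.
- The arm moves only by the tool send_rows, never from a script. Its argument "plan" is a list of rows, each a list of 3 entries, a list of its own where there are three numbers: the shift along the tool's x, y, z in m, then the turn, a rotation vector about the tool's x, y, z in rad, then the opening, from -1 (shut) to 1 (fully open). In form: [[[x, y, z], [rx, ry, rz], jaw], ...]. A call has exactly 5 rows; each row is the pose to reach, as a shift and turn from the pose measured when the call began, along the tool's axes at that moment; what a row does not reach only later rows make up. A row lasts 1/12 s, in which the tool goes at most 41.7 mm and 7.16 degrees, less where a joint would pass 70% of its speed; a pose out of reach is approached as far as the arm can. A call with a gripper value outside its range is refused whole. The fingers move at their own pace and stop on an object; "squeeze" is the grip in N (left out, the last holds). Time passes only in rows, so rows that repeat a pose let the fingers close, or fill a call up. It gives the time, the measured TCP pose, the force and the opening at its end, in the units of the state.
- status.sense(): the state, without advancing time (a new reading comes with each control period).
- viewer.grab_frame(name): name is "scene" or "top"; returns the picture (480x640x3 uint8, red, green, blue); there is no depth.
- viewer.camera_params(name): a dict with "intrinsics" (3x3 intrinsics, pixels), "dist_coeffs" ([k1, k2, p1, p2, k3] as OpenCV has them; the pictures are not rectified), "xyz" and "orientation" of the camera in the world. Camera axes: x right, y down, z forward; pixel columns grow to the right and rows downward; lengths in mm; the calibration is good to about 2 mm. A picture is of the moment at which its call begins. camera_params takes no time and is no camera call.
- job.sign_off(): hands the job in, once; it reports no verdict.
Trained networks look in the newest picture that a camera, given by its name, has taken for a name from the list of things; names that differ only in an ending like _2 or _b are one class to them, and where a whole thing is asked for, a point or a joint stands for the part that bears it (a point fixed in the world has none). Each returns a list of dicts, best first, with "p" (0 to 1); they miss things now and then, are a little off and sometimes report something else, mostly with a low value. They report only what shows in the picture. A call takes as long as a camera call.
- viewer.cut_out(label, camera): "mask" (480x640 bool, what is visible of it) and "extent" ([left, top, width, height] in pixels, round what is visible of it).
The state is a dict: "clock": time; "qpos": joint angles; "qvel": joint speeds; "joint_efforts": joint torques, N m; "eef_pos": TCP position; "tcp_rot": TCP orientation; "contact_force": force on the tool from outside, world axes, zero at the start; "wrist_torque": the same for the moment, N m; "opening": opening from 0.0 (shut) to 1.0 (fully open).
Only numpy, scipy, OpenCV 4.12 (cv2) and the standard library are available. Lean on these libraries where they do the work, as an engineer would, in place of code of your own. Each camera call takes 0.05 s, during which the arm holds its last target.

## Working session

There is one attempt and no reset: what is moved stays moved. The work goes in short steps, Python scripts to look and compute and a tool call to move; the robot and the scene stay as the last step left them, time stands still between calls to the robot, and variables do not carry over. Pictures are saved under pics/ and viewed, and the job is handed in when it is done.

Besides the shell and the picture viewer there is one more tool, called after "Request:" as a command line: name --argument value ..., lists and objects as JSON in quotes. send_rows: Moves the arm, as the interface text tells. Its arguments: {"type":"object","properties":{"plan":{"type":"array"},"squeeze":{"type":"number"}},"required":["plan"]}

```bash
ls; mkdir -p pics
python3 - <<'E'
from rig import status, viewer, job
import cv2
print(status.sense())
for n in ("scene","top"):
    im=viewer.grab_frame(n); cv2.imwrite(f"pics/{n}0.png",im[:,:,::-1]); print(n,viewer.camera_params(n))
E
```

```text
pics
{'clock': 0.0, 'qpos': array([ 1.14659478e+00,  3.53653676e-01,  1.63413822e+00,  1.45763650e-05,
        1.15520651e+00, -2.43838352e-03]), 'qvel': array([-0.00043811,  0.00057136, -0.00039498,  0.00109288, -0.00030769,
        0.00070124]), 'joint_efforts': array([ 6.05377465e-06, -6.05241108e+01, -3.42066765e+01,  4.01804550e-05,
        9.31218354e-03,  7.88691608e-06]), 'eef_pos': array([255.67669725, 569.78590382, 232.15648587]), 'tcp_rot': array([-3.14157590e+00,  1.40571030e-03,  1.14902728e+00]), 'contact_force': array([0.28073738, 0.00195866, 0.59636882]), 'wrist_torque': array([ 0.00946683, -0.02596115,  0.01199286]), 'opening': 1.0005677701393718}
scene {'intrinsics': array([[556.23106757,   0.        , 321.64632235],
       [  0.        , 556.23106757, 243.45005062],
       [  0.        ,   0.        ,   1.        ]]), 'dist_coeffs': array([0.02513462, 0.        , 0.        , 0.        , 0.        ]), 'xyz': array([1.34433668e+03, 7.23610607e-01, 1.16159602e+03]), 'orientation': array([-2.52295151,  0.01564293,  1.52969125])}
top {'intrinsics': array([[578.82672606,   0.        , 328.46248777],
       [  0.        , 578.82672606, 230.32629334],
       [  0.        ,   0.        ,   1.        ]]), 'dist_coeffs': array([-0.17994337,  0.        ,  0.        ,  0.        ,  0.        ]), 'xyz': array([ 487.69204154,   23.35324117, 1340.21980251]), 'orientation': array([-3.10387523, -0.01137577, -1.58482389])}
```

View pics/top0.png

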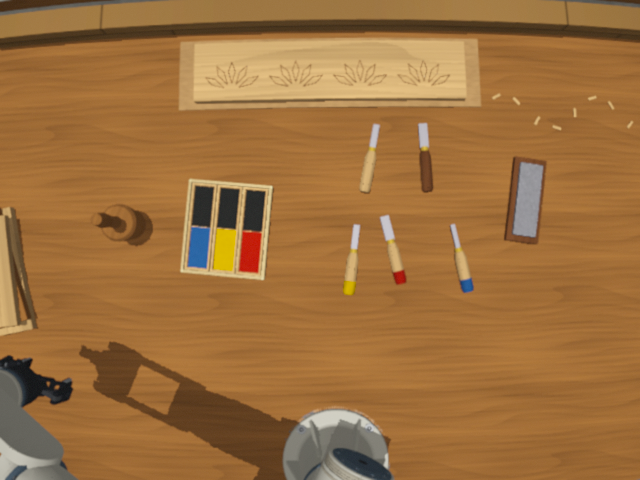

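View pics/scene0.png

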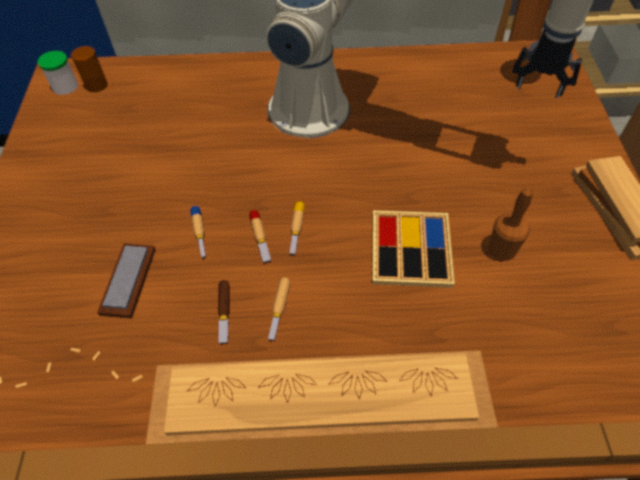

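```bash
cat > h.py <<'E'
from rig import status, viewer, job
import numpy as np, cv2
from scipy.spatial.transform import Rotation as R
def toplane(cam,px,z):
    p=viewer.camera_params(cam)
    u=cv2.undistortPoints(np.asarray(px,float).reshape(-1,1,2),p["intrinsics"],p["dist_coeffs"]).reshape(-1,2)
    d=np.c_[u,np.ones(len(u))]@R.from_euler('xyz',p["orientation"]).as_matrix().T
    c=np.asarray(p["xyz"]); return (c+d*((z-c[2])/d[:,2])[:,None])[:,:2]
def topix(cam,P):
    p=viewer.camera_params(cam); M=R.from_euler('xyz',p["orientation"]).as_matrix()
    rv,_=cv2.Rodrigues(M.T); 
    return cv2.projectPoints(np.asarray(P,float).reshape(-1,1,3),rv,-M.T@p["xyz"],p["intrinsics"],p["dist_coeffs"])[0].reshape(-1,2)
def find(lab,cam,z,minp=.3):
    o=[]
    for r in viewer.cut_out(lab,cam)[:2]:
        v,u=np.nonzero(r["mask"]); 
        if len(u)<20: continue
        w=toplane(cam,np.c_[u,v],z); m=w.mean(0); 
        s=np.linalg.svd(w-m,full_matrices=False)[2][0]; s=s*np.sign(s[0]); t=(w-m)@s
        lo,hi=np.percentile(t,[.5,99.5]); n=np.array([-s[1],s[0]]); q=(w-m)@n
        q0=np.percentile(q,[1,99])
        mid=m+s*(lo+hi)/2
        o.append((round(r["p"],2),r["extent"],"mid",mid.round(1),"len",round(hi-lo,1),"wid",round(np.ptp(q0),1),"rectmid",(m+s*(lo+hi)/2+n*q0.mean()).round(1),"yawdeg",round(np.degrees(np.arctan2(s[1],s[0])),2),"org",(mid-35*s).round(1)))
    return o
E
python3 - <<'E'
from h import *
for cam in ("top","scene"):
    viewer.grab_frame(cam)
    for l in ("red","blue","yellow"):
        for s,z in (("_chisel",13),("_trough",8)):
            for r in find(l+s,cam,z): print(cam,l+s,*r)
    for l in ("pale_stray","dark_stray","mallet","stone"):
        for r in find(l,cam,13): print(cam,l,*r)
E
```

```text
top red_chisel 0.92 [383.1, 215.7, 25.1, 67.3] mid [ 490.2 -139.3] len 157.7 wid 25.3 rectmid [ 490.2 -139.4] yawdeg 13.91 org [ 456.2 -147.8]
top red_trough 0.9 [233.3, 186.0, 33.6, 88.1] mid [538.3 185.1] len 199.4 wid 56.9 rectmid [538.3 185.1] yawdeg -5.78 org [503.4 188.6]
top blue_chisel 0.88 [452.1, 227.6, 20.8, 66.7] mid [ 467.  -297.8] len 153.2 wid 27.5 rectmid [ 467.  -297.6] yawdeg 12.37 org [ 432.8 -305.3]
top blue_chisel 0.38 [361.4, 124.9, 19.4, 65.7] mid [704.5 -91.6] len 159.6 wid 25.5 rectmid [704.6 -91.6] yawdeg -11.8 org [670.3 -84.5]
top blue_trough 0.76 [186.3, 181.9, 29.7, 88.7] mid [550.8 303.6] len 197.5 wid 56.5 rectmid [550.9 303.8] yawdeg -5.7 org [516.  307.1]
top yellow_chisel 0.89 [343.5, 222.1, 14.8, 74.3] mid [469.1 -46.1] len 161.1 wid 29.3 rectmid [469.2 -45.5] yawdeg -6.83 org [434.3 -41.9]
top yellow_trough 0.71 [208.9, 187.8, 32.0, 83.7] mid [545.2 244.5] len 197.0 wid 54.2 rectmid [545.2 244.6] yawdeg -6.25 org [510.4 248.3]
top yellow_trough 0.16 [501.3, 153.0, 47.3, 93.3] mid [ 603.7 -459.7] len 200.5 wid 82.8 rectmid [ 603.7 -459.8] yawdeg -8
[... 1418 characters left out ...]
2]
scene pale_stray 0.78 [270.1, 278.3, 17.7, 60.6] mid [704.5 -93. ] len 162.0 wid 26.9 rectmid [704.5 -93. ] yawdeg -11.33 org [670.2 -86.2]
scene dark_stray 0.61 [219.7, 281.3, 10.5, 61.4] mid [ 704.8 -221.6] len 163.6 wid 30.2 rectmid [ 704.8 -221.1] yawdeg 2.78 org [ 669.9 -223.3]
scene mallet 0.76 [491.7, 188.0, 41.2, 71.8] mid [483.6 516.1] len 257.0 wid 83.6 rectmid [483.4 515.6] yawdeg -30.26 org [453.4 533.7]
scene stone 0.82 [97.1, 243.9, 61.3, 74.9] mid [ 607.2 -460.2] len 204.1 wid 84.6 rectmid [ 607.2 -460.3] yawdeg -8.09 org [ 572.5 -455.3]
scene stone 0.6 [189.3, 205.0, 16.0, 49.3] mid [ 467.1 -300.8] len 164.5 wid 28.0 rectmid [ 467.1 -301. ] yawdeg 12.94 org [ 433.  -308.7]
```

```bash
cat >> h.py <<'E'
def rel(x,y,z,yawdeg):
    s=status.sense(); M=R.from_euler('xyz',s["tcp_rot"]); T=R.from_euler('xyz',[np.pi,0,np.radians(yawdeg)])
    d=M.inv().apply(np.array([x,y,z])-s["eef_pos"])/1000; r=(M.inv()*T).as_rotvec()
    print("shift",d.round(4),"rv",r.round(4),"| now",s["eef_pos"].round(1),np.degrees(s["tcp_rot"]).round(2),"F",s["contact_force"].round(1),"op",round(s["opening"],3),"t",round(s["clock"],2))
E
python3 -c "
from h import *
rel(455.6,-149.3,150,103.6)"
```

```text
shift [-0.5747  0.4768  0.0829] rv [ 0.     -0.     -0.6591] | now [255.9 570.2 232.9] [180.    -0.    65.83] F [-0.4 -0.1  0.9] op 1.002 t 1.2
```

Request:
send_rows --plan '[[[-0.5747,0.4768,0.0829],[0,0,-0.659],1],[[-0.5747,0.4768,0.0829],[0,0,-0.659],1],[[-0.5747,0.4768,0.0829],[0,0,-0.659],1],[[-0.5747,0.4768,0.0829],[0,0,-0.659],1],[[-0.5747,0.4768,0.0829],[0,0,-0.659],1]]' --squeeze 50

```text
clock: 1.62
eef_pos: [310.7, 371.2, 210.0]
tcp_rot: [3.141, 0.0, 1.773]
contact_force: [1.0, 0.6, -0.0]
opening: 0.996
```

```bash
python3 -c "
from h import *
rel(455.6,-149.3,150,103.6)"
```

```text
shift [-0.539   0.0373  0.06  ] rv [ 0.0002  0.0001 -0.035 ] | now [310.7 371.2 210. ] [179.99   0.   101.59] F [ 1.   0.6 -0. ] op 0.996 t 1.62
```

Request:
send_rows --plan '[[[-0.539,0.0373,0.06],[0,0,-0.035],1],[[-0.539,0.0373,0.06],[0,0,-0.035],1],[[-0.539,0.0373,0.06],[0,0,-0.035],1],[[-0.539,0.0373,0.06],[0,0,-0.035],1],[[-0.539,0.0373,0.06],[0,0,-0.035],1]]'

```text
clock: 2.03
eef_pos: [366.2, 171.9, 187.3]
tcp_rot: [3.14, -0.0, 1.809]
contact_force: [0.8, -0.5, 0.0]
opening: 1.004
```

```bash
python3 -c "
from h import *
rel(455.6,-149.3,150,103.6)"
```

```text
shift [-0.3332  0.0112  0.0373] rv [ 0.0012 -0.0001  0.0006] | now [366.2 171.9 187.3] [ 1.7993e+02 -1.0000e-02  1.0363e+02] F [ 0.8 -0.5  0. ] op 1.004 t 2.03
```

Next, the same target twice (residual moved along the same axes).

Request:
send_rows --plan '[[[-0.333,0.0112,0.037],[0,0,0],1],[[-0.333,0.0112,0.037],[0,0,0],1],[[-0.333,0.0112,0.037],[0,0,0],1],[[-0.333,0.0112,0.037],[0,0,0],1],[[-0.333,0.0112,0.037],[0,0,0],1]]'

```text
clock: 2.45
eef_pos: [421.7, -28.1, 164.6]
tcp_rot: [3.139, 0.0, 1.809]
contact_force: [0.4, 0.6, 0.3]
opening: 1.0
```

```bash
python3 -c "
from h import *
rel(455.6,-149.3,100,103.6)"
```

```text
shift [-0.1258  0.0042  0.0646] rv [0.0023 0.0002 0.0004] | now [421.7 -28.1 164.6] [1.7987e+02 1.0000e-02 1.0363e+02] F [0.4 0.6 0.3] op 1.0 t 2.45
```

Request:
send_rows --plan '[[[-0.126,0.0042,0.0646],[0.002,0,0],1],[[-0.126,0.0042,0.0646],[0.002,0,0],1],[[-0.126,0.0042,0.0646],[0.002,0,0],1],[[-0.126,0.0042,0.0646],[0.002,0,0],1],[[-0.126,0.0042,0.0646],[0.002,0,0],1]]'

```text
clock: 2.87
eef_pos: [455.8, -152.5, 98.4]
tcp_rot: [-3.141, -0.0, 1.805]
contact_force: [0.7, 1.0, -0.4]
opening: 1.001
```

Run:
```python
from h import *
for c in ("scene","top"):
    im=viewer.grab_frame(c)
    P=[status.sense()["eef_pos"]+[0,0,-3]]; u=topix(c,P)[0]; print(c,u)
    x,y=map(int,u); x0,y0=max(x-70,0),max(y-60,0)
    cr=im[y0:y0+120,x0:x0+140].copy(); cr=cv2.resize(cr,None,fx=4,fy=4)
    cv2.imwrite(f"pics/{c}1.png",cr[:,:,::-1])
rel(455.6,-149.3,33,103.6)
```

```text
scene [252.68368949 203.56467332]
top [402.37138071 266.0338178 ]
shift [0.0003 0.0005 0.0667] rv [-0.0007 -0.0007 -0.0013] | now [ 455.2 -149.7   99.7] [-1.7996e+02 -4.0000e-02  1.0352e+02] F [0.5 0.  0.3] op 1.001 t 2.97
```

View pics/scene1.png

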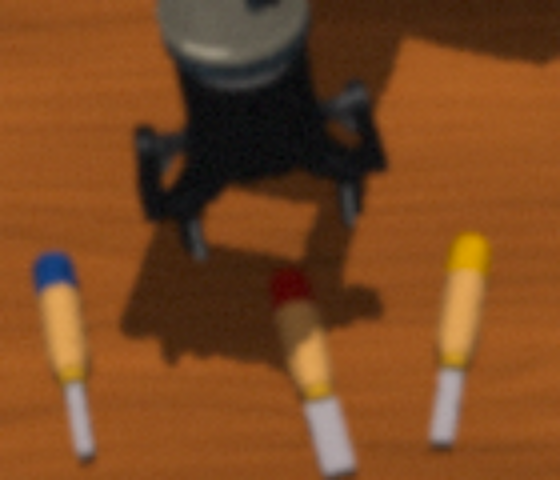

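The picture shows the open gripper above and slightly behind the red tool (crop 300,330), with its jaws either side. I'm going down.

Request:
send_rows --plan '[[[0,0.0005,0.025],[0,0,0],1],[[0,0.0005,0.045],[0,0,0],1],[[0,0.0005,0.06],[0,0,0],1],[[0,0.0005,0.0665],[0,0,0],1],[[0,0.0005,0.0665],[0,0,0],1]]'

```text
clock: 3.38
eef_pos: [454.9, -148.3, 32.7]
tcp_rot: [-3.139, -0.002, 1.808]
contact_force: [-0.3, -0.4, -0.2]
opening: 1.001
```

Request:
send_rows --plan '[[[0,0,0],[0,0,0],-0.2],[[0,0,0],[0,0,0],-0.6],[[0,0,0],[0,0,0],-1],[[0,0,0],[0,0,0],-1],[[0,0,0],[0,0,0],-1]]'

```text
clock: 3.8
eef_pos: [455.3, -148.4, 33.3]
tcp_rot: [-3.14, -0.001, 1.808]
contact_force: [-0.3, 0.4, 1.0]
opening: 0.299
```

Run:
```python
from h import *
rel(455.6,-149.3,33,103.6)
for c in ("scene",):
    im=viewer.grab_frame(c)
    u=topix(c,[status.sense()["eef_pos"]+[0,0,-3]])[0]; print(c,u)
    x,y=map(int,u); x0,y0=max(x-70,0),max(y-60,0)
    cv2.imwrite(f"pics/{c}2.png",cv2.resize(im[y0:y0+120,x0:x0+140],None,fx=4,fy=4)[:,:,::-1])
```

```text
shift [-0.001   0.0001  0.0003] rv [-0.0013 -0.0012 -0.0001] | now [ 455.3 -148.4   33.3] [-1.7993e+02 -7.0000e-02  1.0359e+02] F [-0.3  0.4  1. ] op 0.299 t 3.8
scene [256.60589393 219.79746821]
```

View pics/scene2.png

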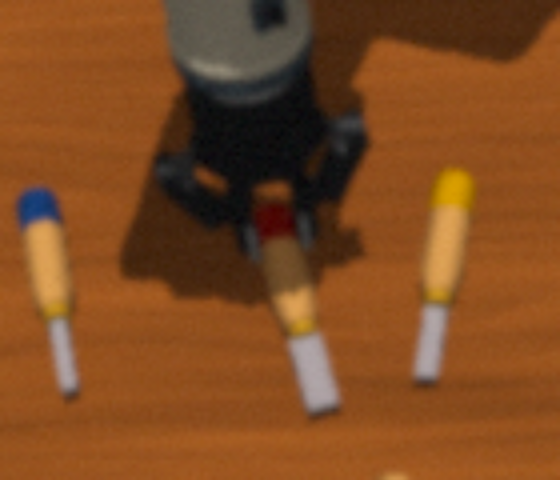

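Request:
send_rows --plan '[[[0,0,-0.015],[0,0,0],-1],[[0,0,-0.04],[0,0,0],-1],[[0,0,-0.07],[0,0,0],-1],[[0,0,-0.08],[0,0,0],-1],[[0,0,-0.08],[0,0,0],-1]]'

```text
clock: 4.27
eef_pos: [457.1, -149.1, 115.7]
tcp_rot: [3.139, 0.001, 1.808]
contact_force: [0.5, -1.0, 0.3]
opening: 0.007
```

Run:
```python
from h import *
rel(501.8,186.9,100,84.3)
im=viewer.grab_frame("scene")
cv2.imwrite("pics/scene3.png",cv2.resize(im[130:280,170:350],None,fx=4,fy=4)[:,:,::-1])
for r in find("red_chisel","scene",93): print(*r)
```

```text
shift [0.3162 0.1223 0.0156] rv [0.0031 0.0009 0.3365] | now [ 457.1 -149.1  115.7] [1.7983e+02 8.0000e-02 1.0358e+02] F [ 0.5 -1.   0.3] op 0.007 t 4.27
0.55 [250.3, 208.4, 21.7, 52.4] mid [ 548.4 -132.5] len 158.5 wid 26.0 rectmid [ 548.4 -132.4] yawdeg 13.27 org [ 514.4 -140.5]
```

View pics/scene3.png

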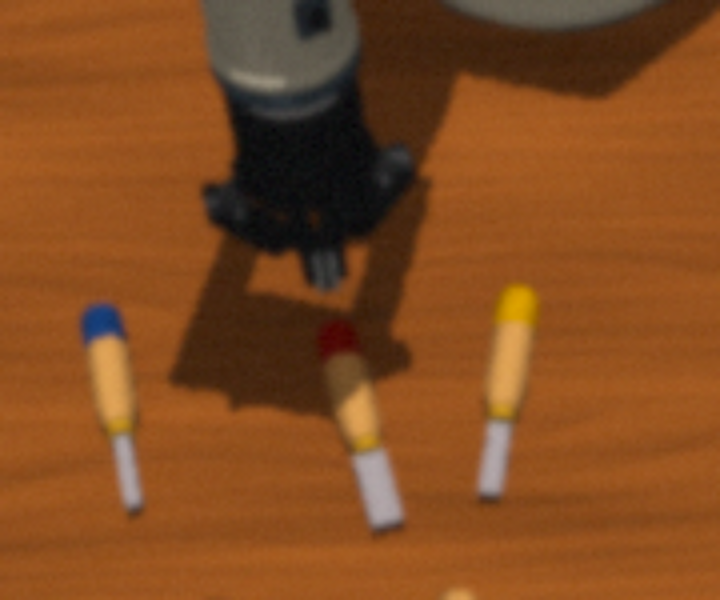

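The grasp missed: the jaws read 0.007 and the red tool is still on the table at crop (360,430). The fingers were probably still closing when I lifted. I'll measure it again and retry lower, with a longer close.

Run:
```python
from h import *
for c in ("scene","top"):
    viewer.grab_frame(c)
    for r in find("red_chisel",c,13): print(c,*r)
rel(455.6,-149.3,80,103.6)
```

```text
scene 0.82 [251.6, 207.5, 21.8, 53.1] mid [ 489.7 -143. ] len 165.2 wid 28.2 rectmid [ 489.7 -143. ] yawdeg 13.67 org [ 455.7 -151.3]
top 0.62 [380.9, 215.1, 14.7, 43.3] mid [ 520.6 -130.5] len 97.0 wid 21.4 rectmid [ 520.6 -130.4] yawdeg 10.18 org [ 486.1 -136.6]
shift [-0.0014  0.001   0.0319] rv [-0.0035 -0.0025 -0.0002] | now [ 454.4 -148.2  111.9] [-1.7980e+02 -1.4000e-01  1.0359e+02] F [-0.1 -0.7  0.5] op 0.001 t 4.57
```

Request:
send_rows --plan '[[[-0.0015,0.001,0],[0,0,0],1],[[-0.0015,0.001,0.01],[0,0,0],1],[[-0.0015,0.001,0.02],[0,0,0],1],[[-0.0015,0.001,0.03],[0,0,0],1],[[-0.0015,0.001,0.032],[0,0,0],1]]'

```text
clock: 4.98
eef_pos: [454.2, -148.9, 77.6]
tcp_rot: [-3.135, -0.004, 1.808]
contact_force: [-0.0, -0.1, -0.2]
opening: 0.709
```

Run:
```python
from h import *
rel(455.6,-149.5,31,103.6)
```

```text
shift [-0.0011  0.0015  0.0465] rv [-0.0063 -0.0043 -0.0002] | now [ 454.2 -148.9   77.6] [-179.64   -0.25  103.59] F [-0.  -0.1 -0.2] op 0.709 t 4.98
```

Request:
send_rows --plan '[[[-0.001,0.0015,0.012],[-0.006,-0.004,0],1],[[-0.001,0.0015,0.025],[-0.006,-0.004,0],1],[[-0.001,0.0015,0.037],[-0.006,-0.004,0],1],[[-0.001,0.0015,0.0465],[-0.006,-0.004,0],1],[[-0.001,0.0015,0.0465],[-0.006,-0.004,0],1]]'

```text
clock: 5.4
eef_pos: [454.2, -148.9, 29.2]
tcp_rot: [-3.138, -0.002, 1.808]
contact_force: [-0.1, -0.1, -0.3]
opening: 0.997
```

Request:
send_rows --plan '[[[0,0,0],[0,0,0],-1],[[0,0,0],[0,0,0],-1],[[0,0,0],[0,0,0],-1],[[0,0,0],[0,0,0],-1],[[0,0,0],[0,0,0],-1]]'

```text
clock: 5.82
eef_pos: [454.6, -149.0, 29.7]
tcp_rot: [-3.139, -0.001, 1.808]
contact_force: [-0.4, 0.4, 0.5]
opening: 0.299
```

Request:
send_rows --plan '[[[0,0,0],[0,0,0],-1],[[0,0,0],[0,0,0],-1],[[0,0,0],[0,0,0],-1],[[0,0,0],[0,0,0],-1],[[0,0,0],[0,0,0],-1]]'

```text
clock: 6.23
eef_pos: [454.6, -149.1, 29.7]
tcp_rot: [-3.139, -0.001, 1.808]
contact_force: [-0.6, -0.6, 0.1]
opening: -0.005
```

Run:
```python
from h import *
s=status.sense()["eef_pos"]
for c in ("scene","top"):
    im=viewer.grab_frame(c).copy()
    for r in find("red_chisel",c,13): print(c,*r)
    u=topix(c,[s+[0,0,-22],s]); print(u.round(1))
    x,y=u[0]; x0,y0=int(x-70),int(y-60)
    k=cv2.resize(im[y0:y0+120,x0:x0+140],None,fx=5,fy=5,interpolation=cv2.INTER_CUBIC)
    for q in u: cv2.circle(k,(int((q[0]-x0)*5),int((q[1]-y0)*5)),4,(0,255,0),1)
    cv2.imwrite(f"pics/{c}4.png",k[:,:,::-1])
```

```text
[[257.3 224.9]
 [256.4 219.8]]
top 0.62 [382.0, 213.7, 10.2, 34.4] mid [ 529.3 -128.7] len 79.5 wid 21.3 rectmid [ 529.4 -129.1] yawdeg 9.08 org [ 494.8 -134.2]
[[396.8 265.4]
 [398.  265.6]]
```

View pics/scene4.png

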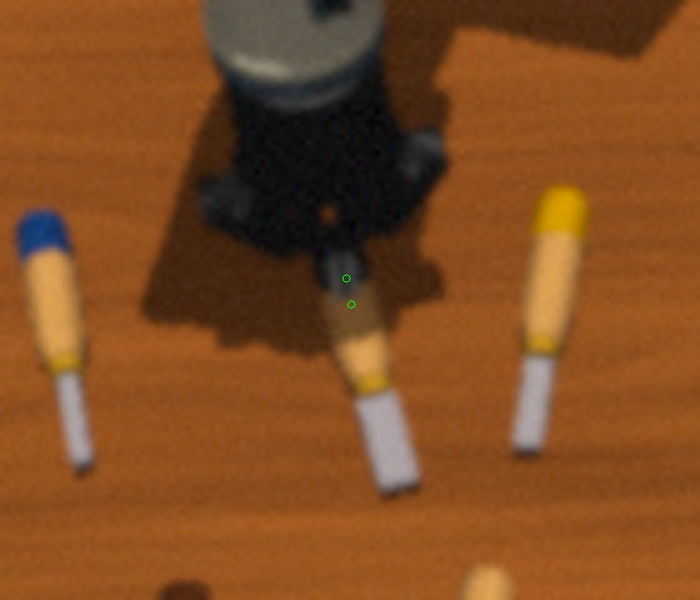

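View pics/top4.png

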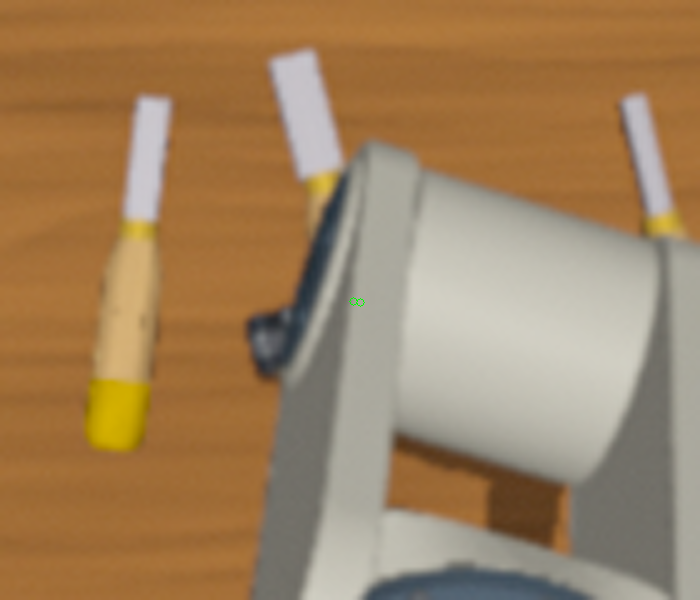

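Two closings at TCP z≈33 and 30 both ended shut, with the fingertips at crop (343,290) on top of the handle, so the tips are higher than I assumed. I'll measure the tip height by touching the bare table behind the tool with the jaws shut.

Request:
send_rows --plan '[[[0,0,-0.015],[0,0,0],-1],[[0,-0.03,-0.015],[0,0,0],-1],[[0,-0.06,-0.015],[0,0,0],-1],[[0,-0.08,-0.01],[0,0,0],-1],[[0,-0.08,-0.005],[0,0,0],-1]]'

```text
clock: 6.85
eef_pos: [372.6, -167.4, 34.5]
tcp_rot: [-3.136, -0.004, 1.807]
contact_force: [-0.3, 0.3, -0.6]
opening: 0.001
```

Run:
```python
from h import *
rel(455,-149.5,31,103.6)
s=status.sense()["eef_pos"]
for c in ("scene",):
    im=np.mean([viewer.grab_frame(c).astype(float) for _ in range(4)],0).astype(np.uint8)
    for r in find("red_chisel",c,13): print(c,*r)
    u=topix(c,[s+[0,0,-22],s]); print(u.round(1))
    x,y=u[0]; x0,y0=int(x-40),int(y-35)
    k=cv2.resize(im[y0:y0+70,x0:x0+80],None,fx=9,fy=8,interpolation=cv2.INTER_CUBIC)
    for q in u: cv2.circle(k,(int((q[0]-x0)*9),int((q[1]-y0)*8)),4,(0,255,0),1)
    cv2.imwrite(f"pics/{c}5.png",k[:,:,::-1])
```

```text
shift [-0.0019  0.0843  0.0031] rv [-0.0053 -0.0036 -0.0011] | now [ 372.6 -167.4   34.5] [-179.7    -0.2   103.53] F [-0.3  0.3 -0.6] op 0.001 t 6.85
scene 0.65 [250.0, 210.8, 22.5, 50.4] mid [ 490.6 -142.5] len 165.7 wid 24.4 rectmid [ 490.6 -142.4] yawdeg 13.59 org [ 456.6 -150.7]
[[251.1 199.9]
 [250.1 194.6]]
```

View pics/scene5.png

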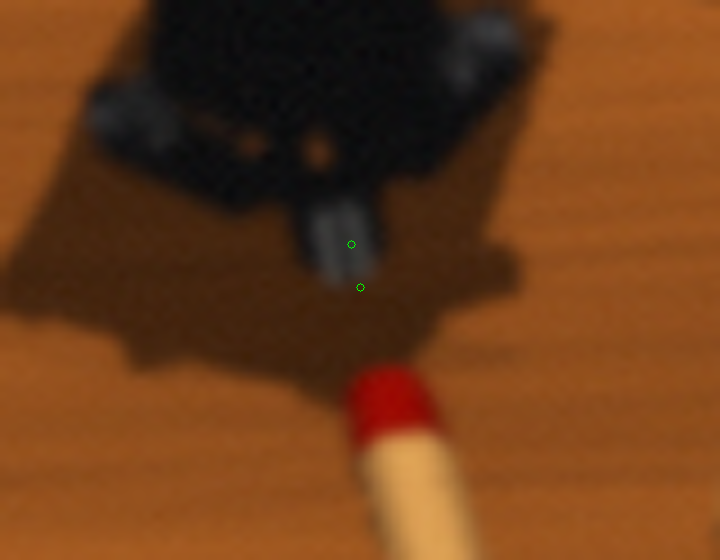

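Request:
send_rows --plan '[[[0,0,0.002],[-0.005,-0.004,0],-1],[[0,0,0.004],[-0.005,-0.004,0],-1],[[0,0,0.006],[-0.005,-0.004,0],-1],[[0,0,0.008],[-0.005,-0.004,0],-1],[[0,0,0.01],[-0.005,-0.004,0],-1]]'

```text
clock: 7.52
eef_pos: [378.2, -168.0, 24.8]
tcp_rot: [3.138, 0.003, 1.808]
contact_force: [0.7, -0.0, -0.6]
opening: -0.002
```

Request:
send_rows --plan '[[[0,0,0.001],[0,0,0],-1],[[0,0,0.002],[0,0,0],-1],[[0,0,0.003],[0,0,0],-1],[[0,0,0.004],[0,0,0],-1],[[0,0,0.004],[0,0,0],-1]]'

```text
clock: 7.93
eef_pos: [378.2, -168.0, 20.6]
tcp_rot: [3.138, 0.003, 1.808]
contact_force: [-0.2, -0.3, 0.1]
opening: -0.001
```

Request:
send_rows --plan '[[[0,0,0.002],[0,0,0],-1],[[0,0,0.004],[0,0,0],-1],[[0,0,0.005],[0,0,0],-1],[[0,0,0.006],[0,0,0],-1],[[0,0,0.006],[0,0,0],-1]]'

```text
clock: 8.35
eef_pos: [378.1, -168.0, 14.4]
tcp_rot: [3.138, 0.003, 1.808]
contact_force: [0.3, -0.0, 0.4]
opening: -0.0
```

Run:
```python
from h import *
s=status.sense(); print(s["eef_pos"],s["contact_force"])
c="scene"
im=np.mean([viewer.grab_frame(c).astype(float) for _ in range(4)],0).astype(np.uint8)
u=topix(c,[s["eef_pos"]+[0,0,-22],s["eef_pos"]])
x,y=u[0]; x0,y0=int(x-40),int(y-35)
k=cv2.resize(im[y0:y0+70,x0:x0+80],None,fx=9,fy=8,interpolation=cv2.INTER_CUBIC)
for q in u: cv2.circle(k,(int((q[0]-x0)*9),int((q[1]-y0)*8)),4,(0,255,0),1)
cv2.imwrite(f"pics/{c}6.png",k[:,:,::-1])
s=status.sense(); print(s["eef_pos"],s["contact_force"],s["clock"])
```

```text
[ 378.07734439 -167.95411421   14.41342982] [ 0.29566787 -0.02835048  0.42833368]
[ 378.21270511 -168.01011366   14.6332212 ] [-0.20791594  0.17335079 -0.39605924] 8.55
```

View pics/scene6.png

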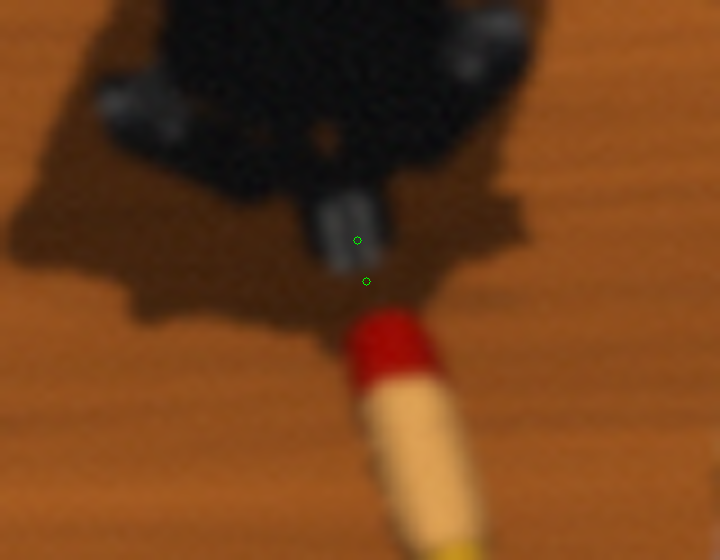

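Request:
send_rows --plan '[[[0,0,0.002],[0,0,0],-1],[[0,0,0.004],[0,0,0],-1],[[0,0,0.005],[0,0,0],-1],[[0,0,0.006],[0,0,0],-1],[[0,0,0.006],[0,0,0],-1]]'

```text
clock: 8.97
eef_pos: [378.1, -168.0, 8.4]
tcp_rot: [3.138, 0.003, 1.808]
contact_force: [-0.1, 0.1, -0.4]
opening: -0.001
```

Request:
send_rows --plan '[[[0,0,0.001],[0,0,0],-1],[[0,0,0.002],[0,0,0],-1],[[0,0,0.003],[0,0,0],-1],[[0,0,0.004],[0,0,0],-1],[[0,0,0.004],[0,0,0],-1]]'

```text
clock: 9.38
eef_pos: [378.1, -167.9, 4.3]
tcp_rot: [3.139, 0.003, 1.808]
contact_force: [0.1, -0.5, 0.1]
opening: -0.0
```

```bash
cat >> h.py <<'E'
def look(name,c="scene",n=3):
    s=status.sense()
    im=np.mean([viewer.grab_frame(c).astype(float) for _ in range(n)],0).astype(np.uint8)
    u=topix(c,[s["eef_pos"]+[0,0,-22],s["eef_pos"]])
    x,y=u[0]; x0,y0=max(int(x-40),0),max(int(y-35),0)
    k=cv2.resize(im[y0:y0+70,x0:x0+80],None,fx=9,fy=8,interpolation=cv2.INTER_CUBIC)
    for q in u: cv2.circle(k,(int((q[0]-x0)*9),int((q[1]-y0)*8)),4,(0,255,0),1)
    cv2.imwrite(f"pics/{name}.png",k[:,:,::-1]); print("crop origin",x0,y0)
E
python3 -c "
from h import *
look('s7')
s=status.sense();print(s['eef_pos'],s['qpos'],s['joint_efforts'])"
```

```text
crop origin 212 173
[ 378.11996908 -167.93788004    4.39978146] [-4.21427458e-01  4.27919952e-01  2.23323299e+00 -4.42871909e-04
  4.76301987e-01 -2.22944649e+00] [ 5.94378816e-04 -4.55770111e+01 -1.41051918e+01 -6.82859791e-04
 -2.62566138e-02  7.83693008e-05]
```

View pics/s7.png

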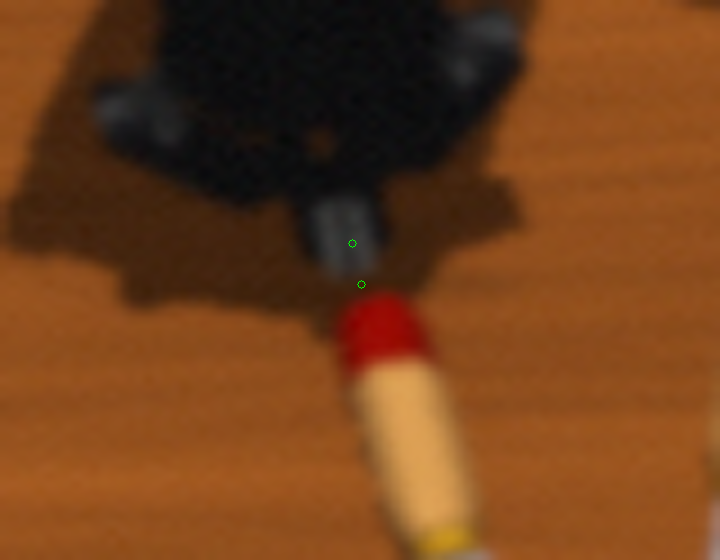

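Request:
send_rows --plan '[[[0,0,0.0005],[0,0,0],-1],[[0,0,0.001],[0,0,0],-1],[[0,0,0.0015],[0,0,0],-1],[[0,0,0.002],[0,0,0],-1],[[0,0,0.002],[0,0,0],-1]]'

```text
clock: 9.95
eef_pos: [378.1, -167.9, 2.3]
tcp_rot: [3.139, 0.003, 1.808]
contact_force: [-0.0, 0.0, -0.7]
opening: -0.001
```

Request:
send_rows --plan '[[[0,0,0.0005],[0,0,0],-1],[[0,0,0.001],[0,0,0],-1],[[0,0,0.0015],[0,0,0],-1],[[0,0,0.002],[0,0,0],-1],[[0,0,0.002],[0,0,0],-1]]'

```text
clock: 10.37
eef_pos: [378.2, -168.0, 1.5]
tcp_rot: [3.138, 0.003, 1.808]
contact_force: [-5.8, 2.7, 31.2]
opening: -0.002
```

Touchdown was at a reported z of about 1.9, so the tips sit only about 2 mm ahead of the reported TCP, not 22. Correcting for that, I'll grasp at a reported z of about 12, which puts the tips at about 10.

Request:
send_rows --plan '[[[0,0,-0.02],[0.003,0.003,0],1],[[0,0,-0.05],[0.003,0.003,0],1],[[0,0.03,-0.06],[0.003,0.003,0],1],[[0,0.06,-0.06],[0.003,0.003,0],1],[[0,0.08,-0.06],[0.003,0.003,0],1]]'

```text
clock: 10.78
eef_pos: [459.0, -149.2, 63.4]
tcp_rot: [3.137, 0.002, 1.808]
contact_force: [-0.9, -0.4, -0.7]
opening: 0.707
```

Request:
send_rows --plan '[[[0,0,0],[0,0,0],1],[[0,0,0],[0,0,0],1],[[0,0,0],[0,0,0],1],[[0,0,0],[0,0,0],1],[[0,0,0],[0,0,0],1]]'

```text
clock: 11.2
eef_pos: [457.6, -149.2, 63.0]
tcp_rot: [3.139, 0.001, 1.807]
contact_force: [-0.7, -0.9, -0.1]
opening: 1.001
```

```bash
python3 -c "
from h import *
rel(455.6,-149.5,12,103.6); look('s8')"
```

```text
shift [ 0.0002 -0.0021  0.051 ] rv [ 0.0028  0.0013 -0.0008] | now [ 457.6 -149.2   63. ] [1.7984e+02 7.0000e-02 1.0355e+02] F [-0.7 -0.9 -0.1] op 1.001 t 11.2
crop origin 215 182
```

View pics/s8.png

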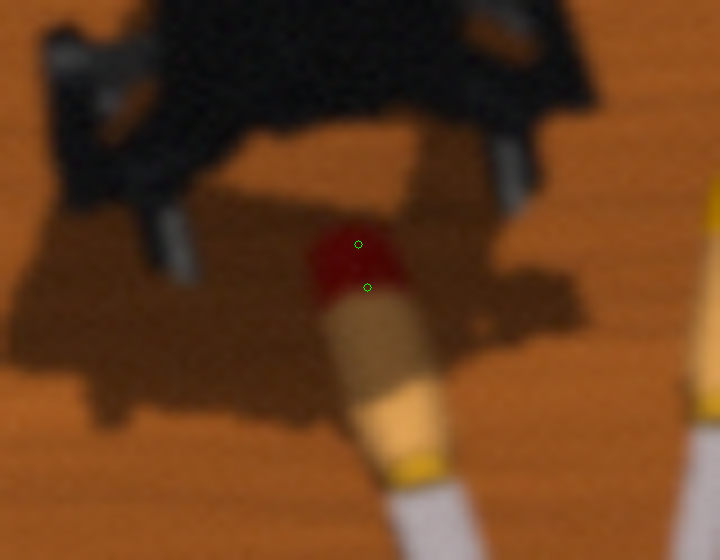

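The jaws straddle the red tool evenly. I'm descending, then closing for two calls.

Request:
send_rows --plan '[[[0,-0.002,0.015],[0.003,0.001,0],1],[[0,-0.002,0.03],[0.003,0.001,0],1],[[0,-0.002,0.042],[0.003,0.001,0],1],[[0,-0.002,0.05],[0.003,0.001,0],1],[[0,-0.002,0.0505],[0.003,0.001,0],1]]'

```text
clock: 11.77
eef_pos: [455.5, -149.6, 11.5]
tcp_rot: [-3.14, -0.0, 1.807]
contact_force: [0.3, 0.4, 0.4]
opening: 1.001
```

Request:
send_rows --plan '[[[0,0,0],[0,0,0],-1],[[0,0,0],[0,0,0],-1],[[0,0,0],[0,0,0],-1],[[0,0,0],[0,0,0],-1],[[0,0,0],[0,0,0],-1]]'

```text
clock: 12.18
eef_pos: [455.8, -149.7, 12.0]
tcp_rot: [-3.141, -0.0, 1.807]
contact_force: [-0.2, -1.2, 5.5]
opening: 0.304
```

Request:
send_rows --plan '[[[0,0,0],[0,0,0],-1],[[0,0,0],[0,0,0],-1],[[0,0,0],[0,0,0],-1],[[0,0,0],[0,0,0],-1],[[0,0,0],[0,0,0],-1]]'

```text
clock: 12.6
eef_pos: [456.0, -149.8, 12.2]
tcp_rot: [-3.141, 0.0, 1.807]
contact_force: [-0.8, 1.5, 5.2]
opening: 0.285
```

Request:
send_rows --plan '[[[0,0,-0.008],[0,0,0],-1],[[0,0,-0.025],[0,0,0],-1],[[0,0,-0.05],[0,0,0],-1],[[0,0,-0.07],[0,0,0],-1],[[0,0,-0.07],[0,0,0],-1]]'

```text
clock: 13.02
eef_pos: [458.1, -150.4, 85.6]
tcp_rot: [3.138, 0.003, 1.807]
contact_force: [1.4, -0.7, -0.7]
opening: 0.289
```

```bash
python3 -c "
from h import *
look('s9')
rel(501.8,186.9,80,84.3)
for r in find('red_chisel','scene',84): print(*r)
"
```

```text
crop origin 214 177
shift [0.3164 0.1236 0.0019] rv [-2.000e-04  2.000e-04  3.359e-01] | now [ 455.8 -149.7   82. ] [-1.7998e+02  1.0000e-02  1.0354e+02] F [-0.6 -0.4 -0.4] op 0.284 t 13.17
0.7 [248.8, 190.6, 19.5, 54.5] mid [ 492.3 -144.3] len 168.4 wid 24.6 rectmid [ 492.3 -144.6] yawdeg 13.23 org [ 458.2 -152.3]
```

View pics/s9.png

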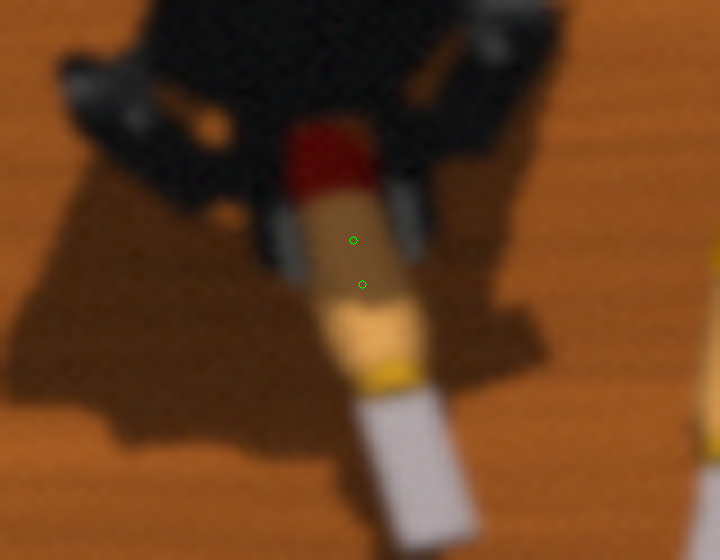

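The red tool is held level at the grip (crop 355,210). Now over to the red trough.

Request:
send_rows --plan '[[[0.3164,0.1236,0.002],[0,0,0.336],-1],[[0.3164,0.1236,0.002],[0,0,0.336],-1],[[0.3164,0.1236,0.002],[0,0,0.336],-1],[[0.3164,0.1236,0.002],[0,0,0.336],-1],[[0.3164,0.1236,0.002],[0,0,0.336],-1]]'

```text
clock: 13.63
eef_pos: [481.1, 42.1, 79.4]
tcp_rot: [-3.138, 0.0, 1.469]
contact_force: [0.4, -0.5, -0.7]
opening: 0.285
```

```bash
python3 -c "
from h import *
rel(501.8,186.9,80,84.3)
"
```

```text
shift [ 0.1461  0.0058 -0.0007] rv [-0.0035  0.0004 -0.0026] | now [481.1  42.1  79.4] [-1.798e+02  3.000e-02  8.415e+01] F [ 0.4 -0.5 -0.7] op 0.285 t 13.63
```

Request:
send_rows --plan '[[[0.04,0.002,0],[-0.003,0,-0.002],-1],[[0.08,0.004,0],[-0.003,0,-0.002],-1],[[0.12,0.005,0],[-0.003,0,-0.002],-1],[[0.146,0.0058,0],[-0.003,0,-0.002],-1],[[0.146,0.0058,0],[-0.003,0,-0.002],-1]]'

```text
clock: 14.05
eef_pos: [502.1, 191.2, 78.2]
tcp_rot: [-3.141, -0.001, 1.474]
contact_force: [-1.0, -0.1, -0.5]
opening: 0.29
```

```bash
python3 -c "
from h import *
look('s10')
rel(501.8,186.9,22,84.3)
for r in find('red_chisel','scene',84): print(*r)
for r in find('red_chisel','top',84): print(*r)
"
```

```text
crop origin 350 187
shift [0.0007 0.0014 0.056 ] rv [-0.0029  0.0018  0.0005] | now [500.6 186.4  78. ] [-1.7983e+02  1.1000e-01  8.4330e+01] F [-0.4 -0.4 -0.9] op 0.287 t 14.2
0.58 [387.9, 203.5, 8.0, 52.8] mid [542.9 180.1] len 163.2 wid 24.3 rectmid [542.9 179.7] yawdeg -6.5 org [508.1 184. ]
0.62 [382.0, 213.7, 10.2, 34.4] mid [ 527.1 -120.5] len 75.2 wid 20.2 rectmid [ 527.2 -121. ] yawdeg 9.08 org [ 492.5 -126.1]
```

View pics/s10.png

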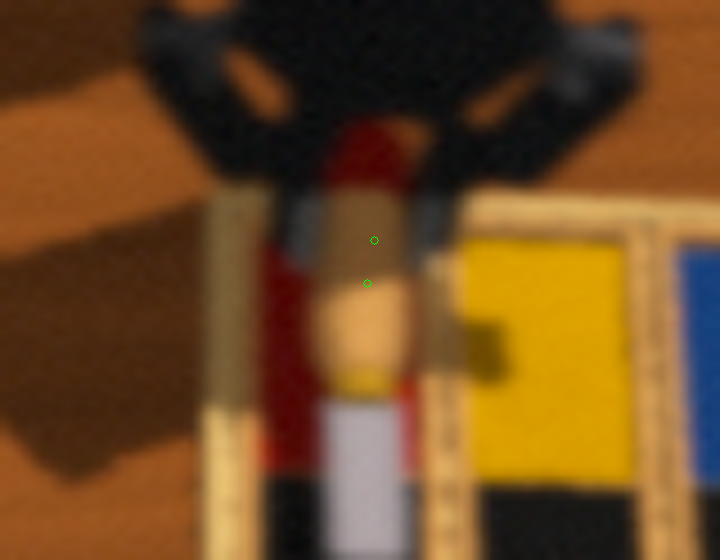

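Request:
send_rows --plan '[[[0.0007,-0.0005,0.015],[-0.003,0.002,0],-1],[[0.0007,-0.0005,0.03],[-0.003,0.002,0],-1],[[0.0007,-0.0005,0.042],[-0.003,0.002,0],-1],[[0.0007,-0.0005,0.052],[-0.003,0.002,0],-1],[[0.0007,-0.0005,0.056],[-0.003,0.002,0],-1]]'

```text
clock: 14.72
eef_pos: [499.6, 185.3, 21.7]
tcp_rot: [-3.14, 0.0, 1.469]
contact_force: [-8.7, 2.8, 28.7]
opening: 0.284
```

```bash
python3 -c "
from h import *
look('s11')
rel(499.5,186.9,16.5,84.3)
for r in find('red_chisel','scene',23): print(*r)
for r in find('red_trough','scene',8): print(*r)
"
```

```text
crop origin 346 200
shift [ 0.0009 -0.001   0.0059] rv [ 0.0005 -0.0004 -0.002 ] | now [500.4 185.9  22.4] [ 1.7997e+02 -2.0000e-02  8.4180e+01] F [0.7 0.1 0.1] op 0.282 t 14.87
0.9 [372.0, 229.7, 26.4, 47.5] mid [564.7 180.2] len 142.3 wid 60.9 rectmid [564.5 178.9] yawdeg -8.22 org [530.1 185.2]
```

View pics/s11.png

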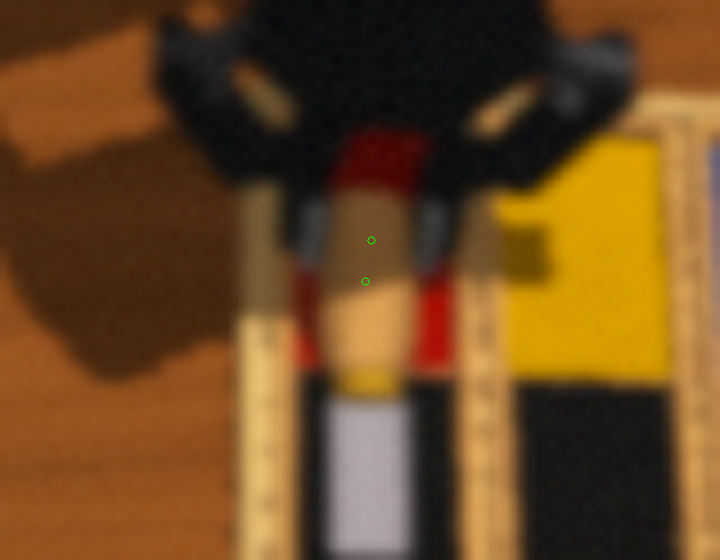

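The force spiked to 29 N at the end of the descent and then fell to zero. I'll go down in small steps and watch it.

Request:
send_rows --plan '[[[0.001,-0.001,0.0003],[0,0,-0.002],-1],[[0.001,-0.001,0.0006],[0,0,-0.002],-1],[[0.001,-0.001,0.001],[0,0,-0.002],-1],[[0.001,-0.001,0.0013],[0,0,-0.002],-1],[[0.001,-0.001,0.0015],[0,0,-0.002],-1]]'

```text
clock: 15.38
eef_pos: [499.6, 187.2, 21.8]
tcp_rot: [3.141, -0.001, 1.472]
contact_force: [-3.6, -0.5, 14.1]
opening: 0.283
```

```bash
python3 -c "
from h import *
s=status.sense();print(s['eef_pos'],s['contact_force'],s['wrist_torque'],s['opening'])
"
```

```text
[499.604034   187.20234949  21.78591628] [-3.57026713 -0.50880549 14.10768744] [-0.23358603  0.66099811  0.01810494] 0.28266718728818213
```

```bash
python3 -c "
from h import *
look('s12',n=5)
a=np.radians(13.6)
for name,c,a in (('s9',(455.8,-149.7,82.0),13.6),('s10',(500.6,186.4,78),-5.7),('now',(499.6,187.2,21.8),-5.7)):
  a=np.radians(a)
  for d in (0,5,10,15,22):
    o=[]
    for l in (-12.5,12.5):
      f=np.array([c[0]+11*np.cos(a)-l*np.sin(a),c[1]+11*np.sin(a)+l*np.cos(a),c[2]-d]); o.append(topix('scene',[f])[0])
    print(name,d,np.array(o).round(1).tolist())
s=status.sense();print(s['eef_pos'],s['contact_force'],s['wrist_torque'],s['opening'])
"
```

```text
crop origin 347 200
s9 0 [[249.8, 211.7], [259.6, 209.5]]
s9 5 [[250.0, 213.0], [259.8, 210.7]]
s9 10 [[250.3, 214.2], [260.0, 212.0]]
s9 15 [[250.5, 215.4], [260.2, 213.2]]
s9 22 [[250.8, 217.2], [260.5, 214.9]]
s10 0 [[384.5, 220.0], [394.8, 220.4]]
s10 5 [[384.4, 221.3], [394.6, 221.7]]
s10 10 [[384.2, 222.5], [394.4, 222.9]]
s10 15 [[384.1, 223.8], [394.2, 224.1]]
s10 22 [[383.9, 225.5], [394.0, 225.8]]
now 0 [[383.1, 233.3], [393.0, 233.7]]
now 5 [[383.0, 234.5], [392.8, 234.8]]
now 10 [[382.8, 235.6], [392.7, 236.0]]
now 15 [[382.7, 236.8], [392.5, 237.1]]
now 22 [[382.5, 238.4], [392.2, 238.7]]
[499.57249613 187.20713599  21.80479495] [-3.74982807 -1.31442871  9.46752419] [-0.18755698  0.51673816  0.01693254] 0.28910015109290294
```

View pics/s12.png

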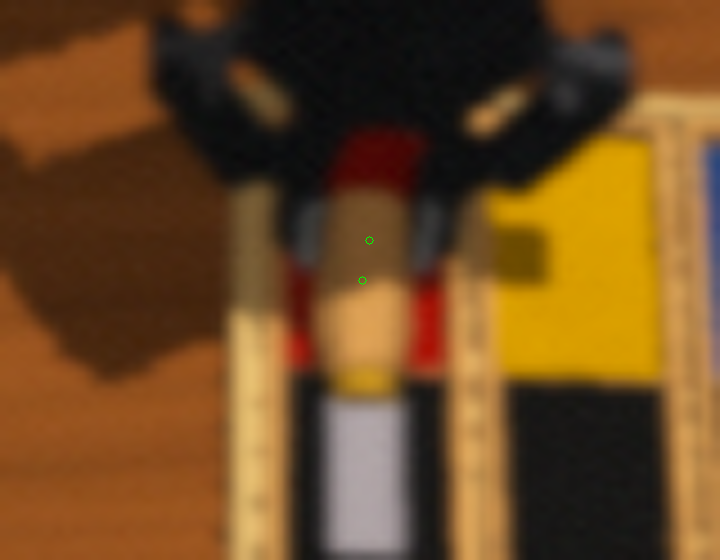

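```bash
python3 -c "
from h import *
im=np.mean([viewer.grab_frame('top').astype(float) for _ in range(3)],0).astype(np.uint8)
cv2.imwrite('pics/t12.png',cv2.resize(im[150:300,160:300],None,fx=5,fy=4,interpolation=cv2.INTER_CUBIC)[:,:,::-1])
im=np.mean([viewer.grab_frame('scene').astype(float) for _ in range(3)],0).astype(np.uint8)
cv2.imwrite('pics/s13.png',cv2.resize(im[190:290,350:470],None,fx=6,fy=6,interpolation=cv2.INTER_CUBIC)[:,:,::-1])
"
```

```text
(no output)
```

View pics/t12.png

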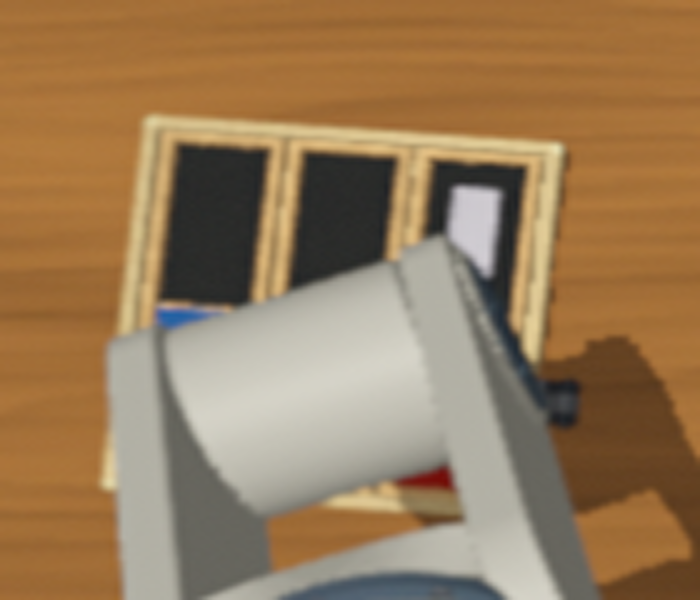

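View pics/s13.png

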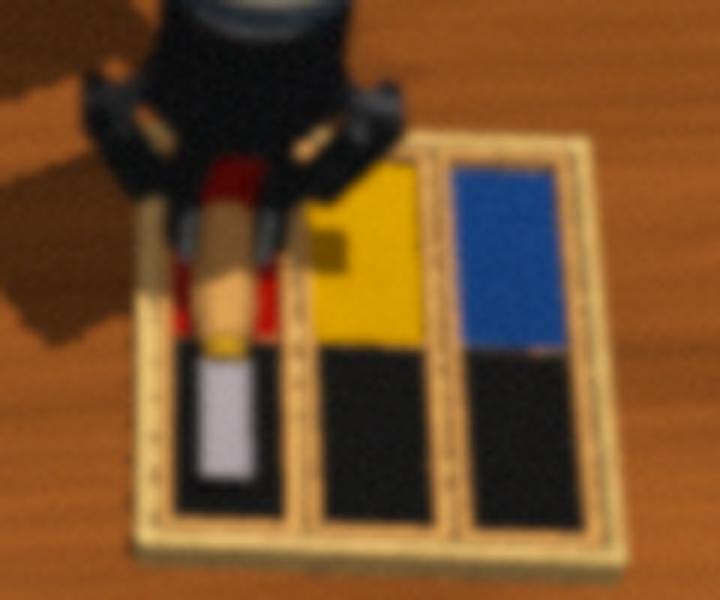

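```bash
python3 -c "
from h import *
for n,t,s in (('tip',(255,196.25),(388,270)),('ref',(255.6,190),(388,276.2)),('neck',(251,200+2*9),(388,250))):
  for z in (0,4,8,12,16,20,24,28): print(n,z,toplane('top',[t],z)[0].round(1),toplane('scene',[s],z)[0].round(1))
"
```

```text
tip 0 [619.7 177.2] [606.4 177.1]
tip 4 [619.3 176.8] [608.9 176.5]
tip 8 [618.9 176.3] [611.5 175.9]
tip 12 [618.5 175.9] [614.  175.3]
tip 16 [618.2 175.4] [616.6 174.7]
tip 20 [617.8 175. ] [619.1 174.1]
tip 24 [617.4 174.5] [621.6 173.5]
tip 28 [617. 174.] [624.2 172.9]
ref 0 [634.3 175.8] [624.4 175.1]
ref 4 [633.9 175.3] [626.9 174.5]
ref 8 [633.4 174.8] [629.3 173.9]
ref 12 [633.  174.4] [631.8 173.3]
ref 16 [632.6 173.9] [634.3 172.7]
ref 20 [632.1 173.5] [636.8 172.1]
ref 24 [631.7 173. ] [639.2 171.5]
ref 28 [631.3 172.6] [641.7 170.9]
neck 0 [569.2 187. ] [546.5 183.8]
neck 4 [568.9 186.5] [549.2 183.1]
neck 8 [568.7 186. ] [551.9 182.5]
neck 12 [568.4 185.5] [554.7 181.9]
neck 16 [568.2 185. ] [557.4 181.2]
neck 20 [567.9 184.5] [560.2 180.6]
neck 24 [567.7 184. ] [562.9 180. ]
neck 28 [567.5 183.5] [565.7 179.4]
```

Request:
send_rows --plan '[[[0,0,0.0005],[0,0,0],-1],[[0,0,0.001],[0,0,0],-1],[[0,0,0.0015],[0,0,0],-1],[[0,0,0.0015],[0,0,0],-1],[[0,0,0.0015],[0,0,0],-1]]'

```text
clock: 16.35
eef_pos: [499.6, 187.2, 21.7]
tcp_rot: [3.141, -0.001, 1.472]
contact_force: [-6.3, -2.3, 22.4]
opening: 0.281
```

```bash
python3 -c "
from h import *
for i in range(2):
  s=status.sense();print(s['eef_pos'],s['contact_force'],s['wrist_torque'],s['opening']);look('s14')
"
```

```text
[499.60202442 187.23825228  21.73380007] [-6.32803728 -2.31087486 22.36997704] [-0.47343966  1.05212786 -0.01909944] 0.28055690216627943
crop origin 347 200
[499.60949318 187.21446424  21.73411018] [-6.06754857 -1.81538146 20.69285364] [-0.51874465  0.99007379 -0.02362894] 0.28247804556792977
crop origin 347 200
```

View pics/s14.png

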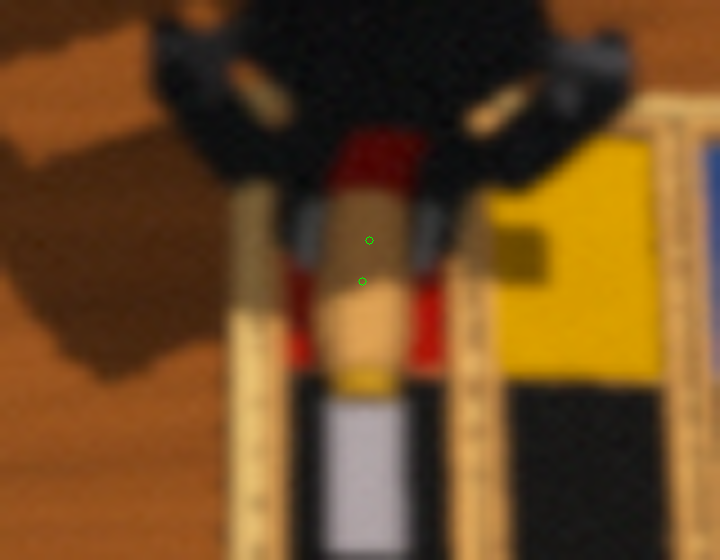

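Still ambiguous whether the tool is on the floor or the fingers are on the rim. Lowering the squeeze to 20 N should tell: a floored tool lets the fingers slide, while a rim would not.

Request:
send_rows --plan '[[[0,0,0.0005],[0,0,0],-1],[[0,0,0.001],[0,0,0],-1],[[0,0,0.001],[0,0,0],-1],[[0,0,0.001],[0,0,0],-1],[[0,0,0.001],[0,0,0],-1]]' --squeeze 20

```text
clock: 17.07
eef_pos: [499.8, 187.4, 21.7]
tcp_rot: [3.14, -0.001, 1.472]
contact_force: [-3.5, -1.6, 15.6]
opening: 0.282
```

```bash
python3 -c "
from h import *
for i in range(2):
  s=status.sense();print(s['eef_pos'],s['contact_force'],s['wrist_torque'],s['opening']);viewer.grab_frame('top')
"
```

```text
[499.81624061 187.36131667  21.73854733] [-3.48343032 -1.61262545 15.57018299] [-0.35357719  0.68212355  0.04677876] 0.2822044744424605
[499.8140362  187.38532267  21.75341391] [-4.9669718  -0.6951324  16.84189293] [-0.34323484  0.65717426  0.02061745] 0.2853207422017149
```

Request:
send_rows --plan '[[[0,0,0.001],[0,0,0],-1],[[0,0,0.002],[0,0,0],-1],[[0,0,0.002],[0,0,0],-1],[[0,0,0.002],[0,0,0],-1],[[0,0,0.002],[0,0,0],-1]]'

```text
clock: 17.58
eef_pos: [499.9, 187.4, 21.7]
tcp_rot: [3.14, -0.001, 1.472]
contact_force: [-8.3, -3.5, 31.5]
opening: 0.285
```

```bash
python3 -c "
from h import *
for i in range(2):
  s=status.sense();print(s['eef_pos'],s['contact_force'],s['wrist_torque'],s['opening']);viewer.grab_frame('top')
"
```

```text
[499.87784528 187.362373    21.67205189] [-8.28157657 -3.54872487 31.4584878 ] [-0.63070658  1.49691571  0.03943894] 0.2847189295020821
[499.88655921 187.38594192  21.70841746] [-8.56638784 -2.59737689 30.3568657 ] [-0.72587479  1.39812418 -0.02520611] 0.2832900127436062
```

Run:
```python
from h import *
out={}
for c,x,y0,y1,sg in (("top",(252,259),185,205,1),("scene",(384,392),255,280,-1)):
    g=np.mean([viewer.grab_frame(c).astype(float).mean(2) for _ in range(5)],0)
    col=g[y0:y1,x[0]:x[1]].mean(1); print(c,col.round(0))
    d=np.gradient(col)*sg; k=np.argmax(d); w=np.clip(d[k-2:k+3],0,None); e=y0+k+((w*np.arange(-2,3)).sum()/w.sum())
    out[c]=((x[0]+x[1]-1)/2,e)
print(out)
for z in (10,14,17,20,23,26): print(z,toplane('top',[out['top']],z)[0].round(1),toplane('scene',[out['scene']],z)[0].round(1))
```

```text
top [189. 186. 157. 170. 165. 117.  60.  42.  42.  41.  48. 109. 177. 201.
 204. 203. 203. 203. 204. 204.]
scene [157. 158. 158. 158. 158. 157. 157. 157. 157. 157. 157. 157. 154. 138.
  97.  49.  22.  21.  24.  26.  46.  95. 136. 151. 168.]
{'top': (255.0, np.float64(196.20281648384227)), 'scene': (387.5, np.float64(269.13668639053253))}
10 [618.9 176.1] [610.2 174.7]
14 [618.5 175.6] [612.7 174.1]
17 [618.2 175.3] [614.6 173.6]
20 [617.9 175. ] [616.6 173.2]
23 [617.6 174.6] [618.5 172.7]
26 [617.3 174.3] [620.4 172.3]
```

Triangulating the blade tip gives z≈19. A seated tool predicts 18.5 and fingers on the rim predicts 24.5, so the tool is on the floor. I'll ease off the press and release slowly.

Request:
send_rows --plan '[[[0,0,0],[0,0,0],-1],[[0,0,0],[0,0,0],-0.42],[[0,0,0],[0,0,0],-0.38],[[0,0,0],[0,0,0],-0.33],[[0,0,0],[0,0,0],-0.28]]'

```text
clock: 18.6
eef_pos: [499.8, 187.3, 21.4]
tcp_rot: [3.14, -0.001, 1.472]
contact_force: [-0.2, -0.0, -0.2]
opening: 0.361
```

Run:
```python
from h import *
rel(499.5,186.9,100,84.3)
g=np.mean([viewer.grab_frame("scene").astype(float).mean(2) for _ in range(3)],0)
print(g[260:280,384:392].mean(1).round(0)); look('s15')
```

```text
shift [-0.0004 -0.0001 -0.0786] rv [ 0.0014 -0.0007  0.0007] | now [499.8 187.3  21.4] [ 1.7992e+02 -4.0000e-02  8.4340e+01] F [-0.2 -0.  -0.2] op 0.361 t 18.6
[157. 158. 158. 160. 160. 159. 160. 156. 142. 101.  52.  24.  22.  23.
  27.  46.  95. 136. 151. 168.]
crop origin 347 200
```

View pics/s15.png

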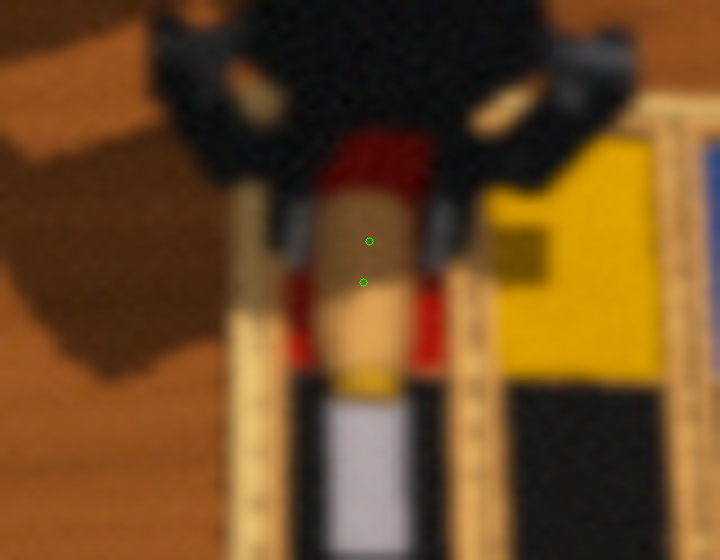

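The blade tip image didn't move on release (row 269.1 to 269.2) and the force went to zero, so the red tool is set down. I'm retreating and heading for yellow.

Request:
send_rows --plan '[[[0,0,-0.01],[0,0,0],-0.25],[[0,0,-0.03],[0,0,0],0],[[0,0,-0.06],[0,0,0],1],[[0,0,-0.08],[0,0,0],1],[[0,0,-0.08],[0,0,0],1]]'

```text
clock: 19.32
eef_pos: [502.2, 188.3, 106.1]
tcp_rot: [3.134, -0.004, 1.472]
contact_force: [0.7, 0.6, 0.7]
opening: 0.904
```

Run:
```python
from h import *
rel(434,-43,80,83.2)
```

```text
shift [-0.237  -0.0453  0.0249] rv [ 0.0075 -0.0038  0.0198] | now [502.2 188.3 106.1] [179.57  -0.21  84.34] F [0.7 0.6 0.7] op 0.904 t 19.32
```

Request:
send_rows --plan '[[[-0.237,-0.045,0.025],[0.007,-0.004,0.02],1],[[-0.237,-0.045,0.025],[0.007,-0.004,0.02],1],[[-0.237,-0.045,0.025],[0.007,-0.004,0.02],1],[[-0.237,-0.045,0.025],[0.007,-0.004,0.02],1],[[-0.237,-0.045,0.025],[0.007,-0.004,0.02],1]]'

```text
clock: 19.73
eef_pos: [442.1, -13.7, 82.9]
tcp_rot: [3.141, 0.0, 1.453]
contact_force: [1.2, -0.5, -0.5]
opening: 1.0
```

Run:
```python
from h import *
viewer.grab_frame("scene")
for l,z in (("red_chisel",17),("red_trough",12),("yellow_chisel",13)):
  for r in find(l,"scene",z): print(l,*r)
rel(434,-43,60,83.2)
```

```text
red_chisel 0.78 [382.2, 214.2, 16.4, 54.8] mid [530.8 181.7] len 167.9 wid 25.5 rectmid [530.8 181.4] yawdeg -6.48 org [496.  185.6]
red_trough 0.95 [374.0, 213.6, 22.8, 64.3] mid [537.3 181.1] len 201.1 wid 56.3 rectmid [537.3 181.5] yawdeg -5.43 org [502.4 184.4]
yellow_chisel 0.81 [287.1, 200.6, 18.7, 55.9] mid [468.2 -48.5] len 162.8 wid 28.6 rectmid [468.2 -48.5] yawdeg -7.35 org [433.5 -44.1]
shift [-0.0306 -0.0051  0.0229] rv [ 0.0005  0.0001 -0.0034] | now [442.8 -13.3  82.9] [179.97   0.    83.  ] F [-0.2  0.7  0.2] op 1.002 t 19.93
```

Request:
send_rows --plan '[[[-0.015,-0.003,0.005],[0,0,-0.002],1],[[-0.0306,-0.0051,0.01],[0,0,-0.002],1],[[-0.0306,-0.0051,0.018],[0,0,-0.002],1],[[-0.0306,-0.0051,0.023],[0,0,-0.002],1],[[-0.0306,-0.0051,0.023],[0,0,-0.002],1]]'

```text
clock: 20.35
eef_pos: [434.0, -41.9, 59.1]
tcp_rot: [-3.141, -0.0, 1.452]
contact_force: [0.3, 0.7, 0.1]
opening: 0.996
```

Run:
```python
from h import *
look('s16'); rel(434,-43,11.5,83.1)
```

```text
crop origin 257 174
shift [-0.0009 -0.0003  0.0484] rv [ 0.0004 -0.0001  0.0015] | now [434.4 -42.1  59.9] [179.98  -0.    83.19] F [ 0.4 -0.2  0.5] op 0.999 t 20.5
```

View pics/s16.png

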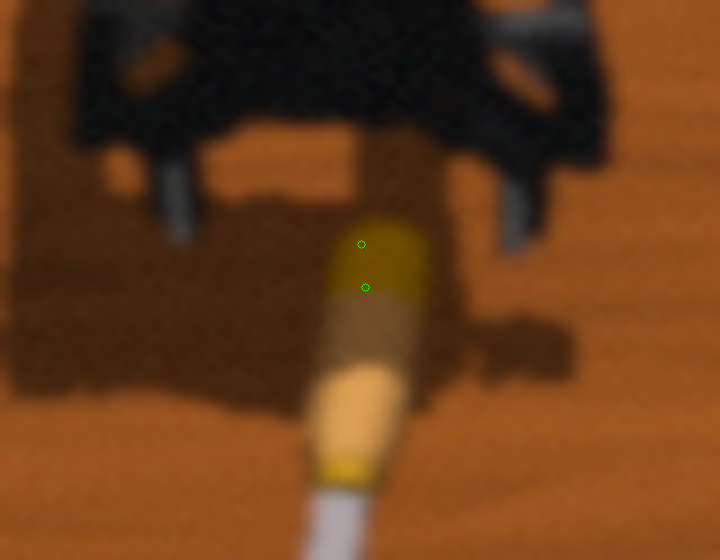

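The jaws (crop 180,235 and 517,245) straddle yellow evenly. Going down and closing.

Request:
send_rows --plan '[[[-0.001,0,0.015],[0,0,0.001],1],[[-0.001,0,0.03],[0,0,0.001],1],[[-0.001,0,0.042],[0,0,0.001],1],[[-0.001,0,0.0485],[0,0,0.001],1],[[-0.001,0,0.0485],[0,0,0.001],1]]' --squeeze 70

```text
clock: 20.92
eef_pos: [433.8, -42.7, 10.6]
tcp_rot: [-3.14, -0.0, 1.452]
contact_force: [0.5, -0.6, 0.1]
opening: 1.002
```

Request:
send_rows --plan '[[[0,0,0],[0,0,0],-1],[[0,0,0],[0,0,0],-1],[[0,0,0],[0,0,0],-1],[[0,0,0],[0,0,0],-1],[[0,0,0],[0,0,0],-1]]'

```text
clock: 21.33
eef_pos: [434.2, -42.7, 11.1]
tcp_rot: [-3.141, -0.0, 1.451]
contact_force: [0.1, -1.2, 5.4]
opening: 0.302
```

Request:
send_rows --plan '[[[0,0,0],[0,0,0],-1],[[0,0,0],[0,0,0],-1],[[0,0,0],[0,0,0],-1],[[0,0,0],[0,0,0],-1],[[0,0,0],[0,0,0],-1]]'

```text
clock: 21.75
eef_pos: [434.4, -42.8, 11.4]
tcp_rot: [3.141, -0.0, 1.451]
contact_force: [-0.5, 0.3, 6.9]
opening: 0.28
```

Run:
```python
from h import *
look('s17'); rel(434,-43,11.5,83.1)
```

```text
crop origin 258 186
shift [-0.0003 -0.0004 -0.0001] rv [ 0.0002 -0.0001  0.001 ] | now [434.4 -42.8  11.4] [ 1.7999e+02 -1.0000e-02  8.3160e+01] F [-0.8 -0.3  6.4] op 0.278 t 21.9
```

View pics/s17.png

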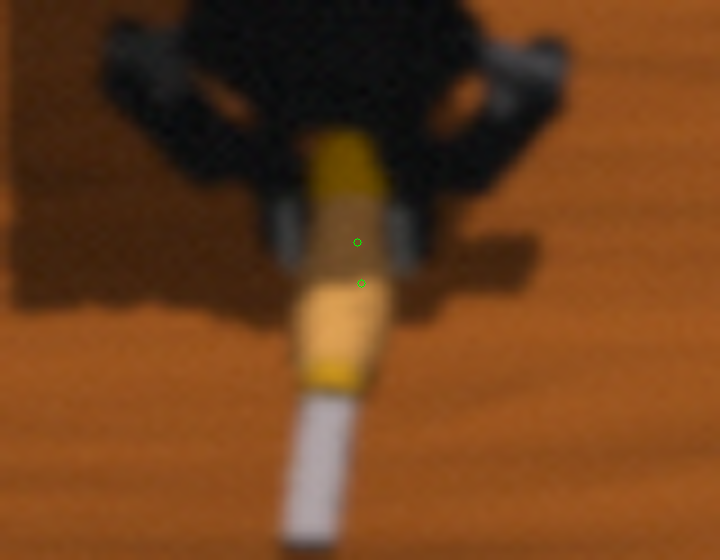

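Request:
send_rows --plan '[[[0,0,-0.004],[0,0,0],-1],[[0,0,-0.015],[0,0,0],-1],[[0,0,-0.035],[0,0,0],-1],[[0,0,-0.055],[0,0,0],-1],[[0,0,-0.06],[0,0,0],-1]]'

```text
clock: 22.32
eef_pos: [435.6, -42.9, 73.6]
tcp_rot: [3.138, -0.0, 1.451]
contact_force: [1.8, 0.3, -0.2]
opening: 0.278
```

Run:
```python
from h import *
look('s18')
c=np.array([542.6,243.1]); a=np.radians(-5.7); t=c-32*np.array([np.cos(a),np.sin(a)]); print(t, c+np.array([6,59.7])-32*np.array([np.cos(a),np.sin(a)]))
rel(t[0],t[1],70,84.3)
for r in find('yellow_chisel','scene',72): print(*r)
```

```text
crop origin 256 171
[510.75822176 246.27823199] [516.75822176 305.97823199]
shift [0.2961 0.0412 0.0016] rv [ 0.0013 -0.0001 -0.0199] | now [434.6 -42.8  71.5] [ 1.7992e+02 -1.0000e-02  8.3160e+01] F [ 0.4  0.7 -1. ] op 0.28 t 22.47
0.76 [286.6, 186.5, 12.4, 54.8] mid [470.2 -51.4] len 163.2 wid 24.4 rectmid [470.3 -50.2] yawdeg -4.76 org [435.3 -48.5]
```

View pics/s18.png

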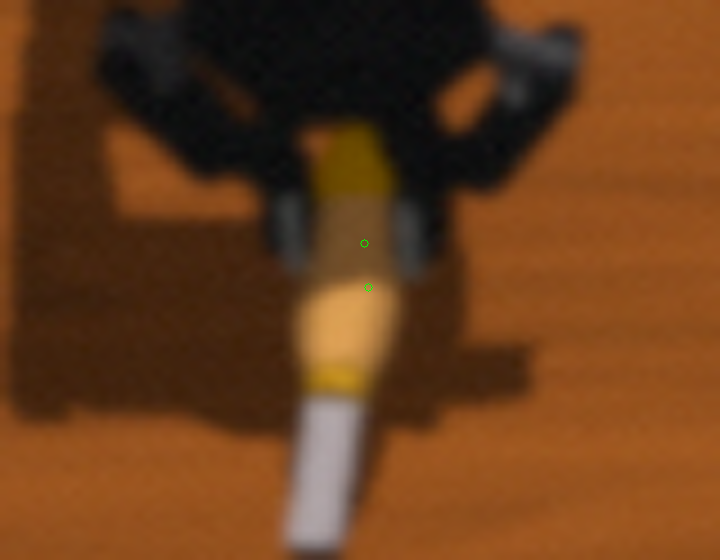

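Yellow is held. Moving to the yellow trough.

Request:
send_rows --plan '[[[0.296,0.041,0.0],[0,0,-0.02],-1],[[0.296,0.041,0.0],[0,0,-0.02],-1],[[0.296,0.041,0.0],[0,0,-0.02],-1],[[0.296,0.041,0.0],[0,0,-0.02],-1],[[0.296,0.041,0.0],[0,0,-0.02],-1]]'

```text
clock: 22.93
eef_pos: [486.5, 160.5, 69.7]
tcp_rot: [-3.14, 0.001, 1.471]
contact_force: [0.7, -0.5, -0.6]
opening: 0.276
```

Run:
```python
from h import *
rel(510.8,246.3,70,84.3)
```

```text
shift [ 0.0878  0.0156 -0.0004] rv [-0.0019  0.0008 -0.0003] | now [486.5 160.5  69.7] [-1.7989e+02  5.0000e-02  8.4280e+01] F [ 0.7 -0.5 -0.6] op 0.276 t 22.93
```

Request:
send_rows --plan '[[[0.04,0.007,0],[-0.002,0,0],-1],[[0.07,0.012,0],[-0.002,0,0],-1],[[0.0878,0.0156,0],[-0.002,0,0],-1],[[0.0878,0.0156,0],[-0.002,0,0],-1],[[0.0878,0.0156,0],[-0.002,0,0],-1]]'

```text
clock: 23.35
eef_pos: [509.8, 246.7, 68.0]
tcp_rot: [-3.14, 0.002, 1.473]
contact_force: [0.1, 0.5, -1.2]
opening: 0.278
```

Run:
```python
from h import *
look('s19')
rel(510.8,246.3,26,84.3)
```

```text
crop origin 372 191
shift [0.0015 0.0009 0.0428] rv [-0.0017  0.0021 -0.001 ] | now [509.8 244.9  68.8] [-1.799e+02  1.200e-01  8.424e+01] F [ 0.1  0.2 -0.6] op 0.278 t 23.5
```

View pics/s19.png

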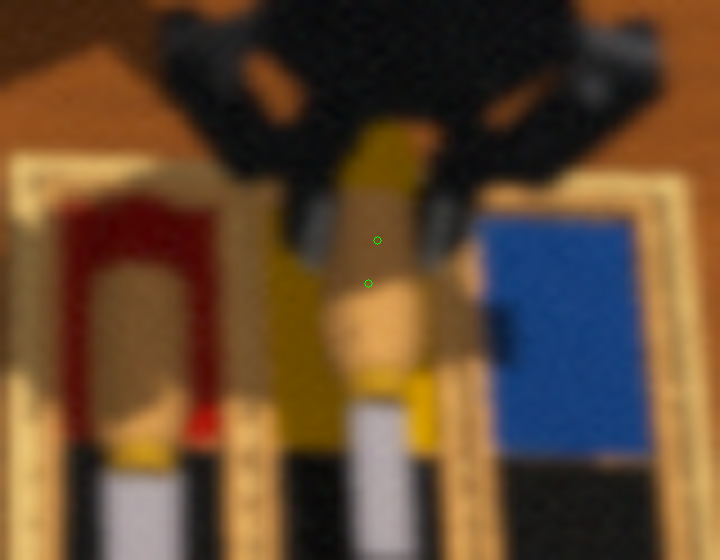

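Request:
send_rows --plan '[[[0.0015,0.001,0.015],[-0.002,0.002,-0.001],-1],[[0.0015,0.001,0.027],[-0.002,0.002,-0.001],-1],[[0.0015,0.001,0.036],[-0.002,0.002,-0.001],-1],[[0.0015,0.001,0.04],[-0.002,0.002,-0.001],-1],[[0.0015,0.001,0.042],[-0.002,0.002,-0.001],-1]]'

```text
clock: 23.92
eef_pos: [510.2, 245.5, 25.7]
tcp_rot: [-3.14, 0.001, 1.471]
contact_force: [-0.3, -0.1, -0.3]
opening: 0.278
```

Request:
send_rows --plan '[[[0,0,0.0008],[0,0,0],-1],[[0,0,0.0016],[0,0,0],-1],[[0,0,0.0024],[0,0,0],-1],[[0,0,0.0032],[0,0,0],-1],[[0,0,0.004],[0,0,0],-1]]'

```text
clock: 24.33
eef_pos: [510.4, 245.7, 22.0]
tcp_rot: [-3.141, 0.001, 1.471]
contact_force: [0.6, -0.2, -0.5]
opening: 0.279
```

Request:
send_rows --plan '[[[0,0,0.0004],[0,0,0],-1],[[0,0,0.0008],[0,0,0],-1],[[0,0,0.0012],[0,0,0],-1],[[0,0,0.0016],[0,0,0],-1],[[0,0,0.002],[0,0,0],-1]]'

```text
clock: 24.75
eef_pos: [510.5, 245.8, 21.3]
tcp_rot: [-3.141, 0.001, 1.471]
contact_force: [-5.3, -2.0, 21.7]
opening: 0.279
```

Contact is again about 10 mm above grasp height, as with red, so the tray probably stands a few mm off the table. Yellow is seated. Releasing slowly with image checks.

Run:
```python
from h import *
look('s20')
```

```text
crop origin 370 202
```

Request:
send_rows --plan '[[[0,0,0],[0,0,0],-1],[[0,0,0],[0,0,0],-0.42],[[0,0,0],[0,0,0],-0.38],[[0,0,0],[0,0,0],-0.33],[[0,0,0],[0,0,0],-0.28]]'

```text
clock: 25.32
eef_pos: [510.5, 245.8, 21.2]
tcp_rot: [-3.141, 0.001, 1.471]
contact_force: [-0.3, 0.2, -0.0]
opening: 0.356
```

```bash
python3 - <<'E'
from h import *
look('s21'); rel(510.8,246.3,90,84.3)
E
python3 -c "
import cv2,numpy as np
cv2.imwrite('pics/c21.png',np.hstack([cv2.imread('pics/s20.png')[:,200:550],cv2.imread('pics/s21.png')[:,200:550]]))"
```

```text
crop origin 370 202
shift [ 0.0005  0.0002 -0.0688] rv [-0.0006  0.0006 -0.0004] | now [510.5 245.8  21.2] [-1.7997e+02  3.0000e-02  8.4280e+01] F [-1.   0.2  1.1] op 0.36 t 25.47
```

View pics/c21.png

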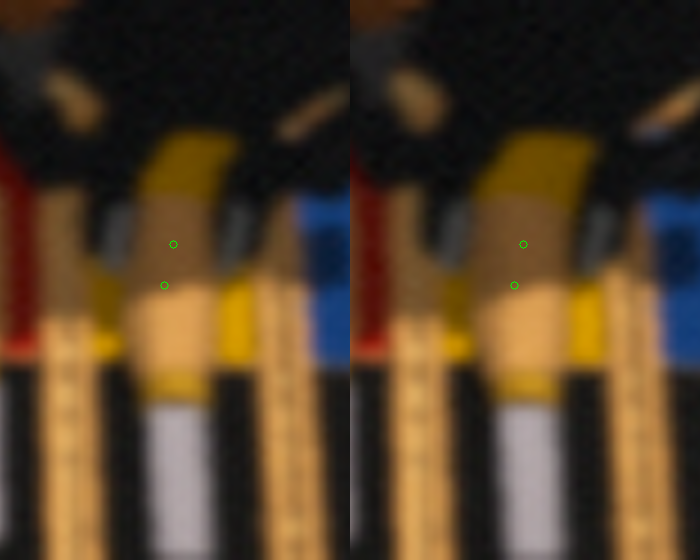

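The before and after views show no drop: the neck ring stays at crop y≈385. Lifting off to fetch blue.

Request:
send_rows --plan '[[[0,0,-0.01],[0,0,0],-0.25],[[0,0,-0.03],[0,0,0],0],[[0,0,-0.06],[0,0,0],1],[[0,0,-0.075],[0,0,0],1],[[0,0,-0.075],[0,0,0],1]]'

```text
clock: 25.88
eef_pos: [512.8, 246.9, 100.3]
tcp_rot: [3.137, -0.003, 1.471]
contact_force: [0.9, 0.5, -0.1]
opening: 0.899
```

Run:
```python
from h import *
rel(433.5,-306.5,80,102.6)
```

```text
shift [-0.5586 -0.0238  0.0188] rv [ 0.0049 -0.0018 -0.3199] | now [512.8 246.9 100.3] [ 1.7974e+02 -1.5000e-01  8.4270e+01] F [ 0.9  0.5 -0.1] op 0.899 t 25.88
```

Request:
send_rows --plan '[[[-0.5586,-0.0238,0.019],[0.005,-0.002,-0.32],1],[[-0.5586,-0.0238,0.019],[0.005,-0.002,-0.32],1],[[-0.5586,-0.0238,0.019],[0.005,-0.002,-0.32],1],[[-0.5586,-0.0238,0.019],[0.005,-0.002,-0.32],1],[[-0.5586,-0.0238,0.019],[0.005,-0.002,-0.32],1]]'

```text
clock: 26.3
eef_pos: [481.4, 41.4, 90.0]
tcp_rot: [-3.141, 0.0, 1.792]
contact_force: [0.0, -0.5, 0.7]
opening: 1.0
```

Run:
```python
from h import *
rel(433.5,-306.5,80,102.6)
```

```text
shift [-0.3289 -0.1232  0.0102] rv [-0.0004  0.0002  0.0016] | now [481.4  41.4  90. ] [-1.7998e+02  1.0000e-02  1.0269e+02] F [ 0.  -0.5  0.7] op 1.0 t 26.3
```

Request:
send_rows --plan '[[[-0.329,-0.123,0.01],[0,0,0],1],[[-0.329,-0.123,0.01],[0,0,0],1],[[-0.329,-0.123,0.01],[0,0,0],1],[[-0.329,-0.123,0.01],[0,0,0],1],[[-0.329,-0.123,0.01],[0,0,0],1]]'

```text
clock: 26.72
eef_pos: [452.7, -165.2, 84.2]
tcp_rot: [-3.141, 0.0, 1.792]
contact_force: [0.5, 0.9, 0.1]
opening: 1.004
```

Run:
```python
from h import *
viewer.grab_frame("scene")
for l,z in (("blue_chisel",13),("yellow_chisel",20),("red_chisel",20),("yellow_trough",14),("red_trough",14)):
  for r in find(l,"scene",z): print(l,*r)
rel(433.5,-306.5,60,102.6)
```

```text
blue_chisel 0.86 [188.5, 206.1, 16.3, 50.6] mid [ 467.  -300.4] len 163.4 wid 24.1 rectmid [ 467.  -300.4] yawdeg 12.84 org [ 432.9 -308.1]
yellow_chisel 0.77 [402.7, 215.0, 14.5, 57.1] mid [543.5 239.7] len 169.2 wid 27.7 rectmid [543.5 239.8] yawdeg -6.11 org [508.7 243.4]
red_chisel 0.96 [383.1, 212.4, 10.2, 57.3] mid [532.8 181. ] len 167.5 wid 25.8 rectmid [532.8 181.5] yawdeg -5.75 org [497.9 184.5]
yellow_trough 0.66 [400.3, 214.2, 25.5, 63.7] mid [544.4 241. ] len 200.2 wid 57.0 rectmid [544.4 240.6] yawdeg -5.18 org [509.5 244.2]
red_trough 0.62 [375.7, 211.5, 25.8, 66.0] mid [539.5 179.5] len 204.0 wid 60.5 rectmid [539.6 180.4] yawdeg -5.01 org [504.7 182.5]
shift [-0.1361 -0.0511  0.0241] rv [-0.0008 -0.0004  0.0017] | now [ 453.4 -162.5   84.1] [-1.7995e+02 -2.0000e-02  1.0270e+02] F [-0.3  0.  -0.5] op 1.001 t 27.02
```

Request:
send_rows --plan '[[[-0.04,-0.015,0.005],[0,0,0],1],[[-0.08,-0.03,0.01],[0,0,0],1],[[-0.118,-0.044,0.02],[0,0,0],1],[[-0.136,-0.051,0.024],[0,0,0],1],[[-0.136,-0.051,0.024],[0,0,0],1]]'

```text
clock: 27.43
eef_pos: [433.9, -308.4, 59.3]
tcp_rot: [-3.141, 0.0, 1.792]
contact_force: [-0.4, 0.5, 0.9]
opening: 0.999
```

Run:
```python
from h import *
look('s22'); rel(433.5,-306.8,11.3,102.6)
```

```text
crop origin 154 179
shift [-0.002  -0.0006  0.0486] rv [-0.0014 -0.0014  0.003 ] | now [ 433.8 -304.8   59.9] [-1.7992e+02 -8.0000e-02  1.0277e+02] F [-0.4  0.2 -0.4] op 0.999 t 27.58
```

View pics/s22.png

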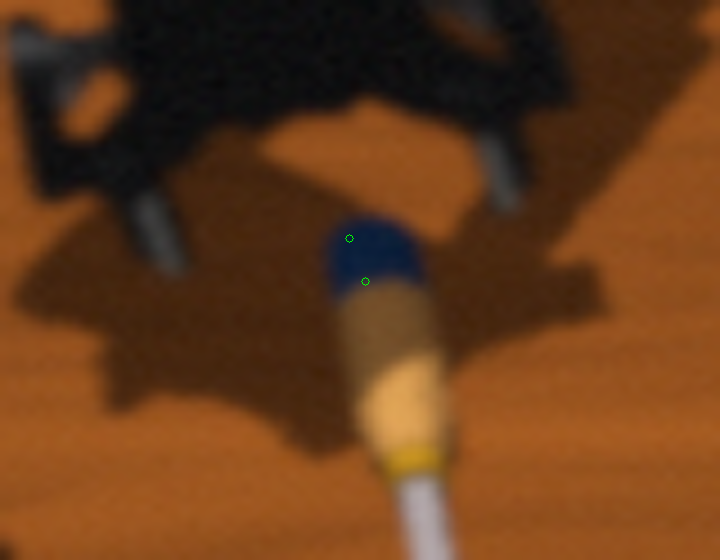

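The jaws straddle blue. Going down and closing.

Request:
send_rows --plan '[[[-0.002,-0.0006,0.015],[-0.001,-0.001,0.003],1],[[-0.002,-0.0006,0.03],[-0.001,-0.001,0.003],1],[[-0.002,-0.0006,0.042],[-0.001,-0.001,0.003],1],[[-0.002,-0.0006,0.0485],[-0.001,-0.001,0.003],1],[[-0.002,-0.0006,0.0485],[-0.001,-0.001,0.003],1]]'

```text
clock: 28.0
eef_pos: [433.0, -305.2, 10.2]
tcp_rot: [-3.14, -0.002, 1.792]
contact_force: [-0.1, -0.3, -0.1]
opening: 1.001
```

Request:
send_rows --plan '[[[0,0,0],[0,0,0],-1],[[0,0,0],[0,0,0],-1],[[0,0,0],[0,0,0],-1],[[0,0,0],[0,0,0],-1],[[0,0,0],[0,0,0],-1]]'

```text
clock: 28.42
eef_pos: [433.3, -305.4, 10.6]
tcp_rot: [-3.14, -0.002, 1.792]
contact_force: [1.3, -2.8, 5.2]
opening: 0.304
```

Request:
send_rows --plan '[[[0,0,0],[0,0,0],-1],[[0,0,0],[0,0,0],-1],[[0,0,0],[0,0,0],-1],[[0,0,0],[0,0,0],-1],[[0,0,0],[0,0,0],-1]]'

```text
clock: 28.83
eef_pos: [433.5, -305.6, 11.0]
tcp_rot: [-3.14, -0.001, 1.792]
contact_force: [-0.4, -1.0, 5.6]
opening: 0.281
```

Request:
send_rows --plan '[[[0,0,-0.004],[0,0,0],-1],[[0,0,-0.015],[0,0,0],-1],[[0,0,-0.035],[0,0,0],-1],[[0,0,-0.055],[0,0,0],-1],[[0,0,-0.06],[0,0,0],-1]]'

```text
clock: 29.25
eef_pos: [434.9, -306.6, 74.0]
tcp_rot: [3.14, 0.001, 1.792]
contact_force: [1.5, 0.1, -0.8]
opening: 0.278
```

Run:
```python
from h import *
look('s23'); rel(516.8,306,75,84.3)
```

```text
crop origin 154 175
shift [ 0.5787  0.2153 -0.0035] rv [-4.000e-04 -3.000e-04  3.208e-01] | now [ 433.8 -305.8   71.4] [-1.7998e+02 -2.0000e-02  1.0268e+02] F [ 0.5 -0.2 -1.3] op 0.279 t 29.4
```

View pics/s23.png

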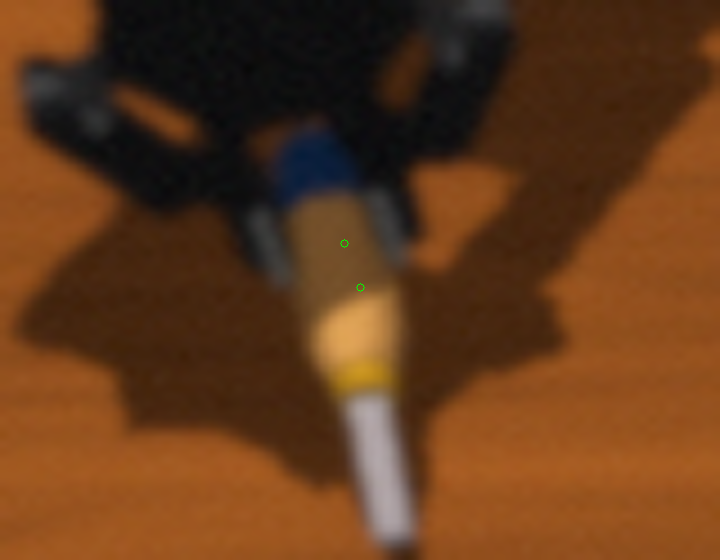

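Blue is held. Carrying it across.

Request:
send_rows --plan '[[[0.5787,0.2153,-0.008],[0,0,0.321],-1],[[0.5787,0.2153,-0.008],[0,0,0.321],-1],[[0.5787,0.2153,-0.008],[0,0,0.321],-1],[[0.5787,0.2153,-0.008],[0,0,0.321],-1],[[0.5787,0.2153,-0.008],[0,0,0.321],-1]]'

```text
clock: 29.82
eef_pos: [459.9, -104.0, 72.7]
tcp_rot: [-3.139, -0.0, 1.47]
contact_force: [0.2, -0.7, -0.1]
opening: 0.277
```

Run:
```python
from h import *
rel(516.8,306,78,84.3)
```

```text
shift [ 0.4136  0.0152 -0.0051] rv [-0.0023 -0.0005 -0.0017] | now [ 459.9 -104.    72.7] [-1.7987e+02 -3.0000e-02  8.4210e+01] F [ 0.2 -0.7 -0.1] op 0.277 t 29.82
```

Request:
send_rows --plan '[[[0.4136,0.0152,-0.005],[-0.002,0,-0.002],-1],[[0.4136,0.0152,-0.005],[-0.002,0,-0.002],-1],[[0.4136,0.0152,-0.005],[-0.002,0,-0.002],-1],[[0.4136,0.0152,-0.005],[-0.002,0,-0.002],-1],[[0.4136,0.0152,-0.005],[-0.002,0,-0.002],-1]]'

```text
clock: 30.23
eef_pos: [488.0, 102.6, 74.8]
tcp_rot: [-3.14, 0.0, 1.472]
contact_force: [1.0, -0.2, -0.2]
opening: 0.28
```

Run:
```python
from h import *
rel(516.8,306,75,84.3)
```

```text
shift [ 2.053e-01  8.600e-03 -2.000e-04] rv [-0.002   0.0001  0.0004] | now [488.  102.6  74.8] [-179.88    0.     84.32] F [ 1.  -0.2 -0.2] op 0.28 t 30.23
```

Request:
send_rows --plan '[[[0.041,0.002,0],[-0.002,0,0],-1],[[0.082,0.004,0],[-0.002,0,0],-1],[[0.123,0.006,0],[-0.002,0,0],-1],[[0.164,0.007,0],[-0.002,0,0],-1],[[0.19,0.008,0],[-0.002,0,0],-1]]'

```text
clock: 30.65
eef_pos: [514.3, 294.4, 73.5]
tcp_rot: [-3.141, -0.0, 1.473]
contact_force: [0.9, -0.2, -0.5]
opening: 0.281
```

Run:
```python
from h import *
viewer.grab_frame('scene')
rel(516.8,306,70,84.3)
```

```text
shift [0.0084 0.0005 0.0039] rv [ 0.0011 -0.0025  0.0027] | now [515.5 297.6  73.9] [ 1.7994e+02 -1.5000e-01  8.4450e+01] F [ 1.6  4.2 -0.2] op 0.28 t 30.7
```

Request:
send_rows --plan '[[[0.008,0.0005,0.004],[0.001,-0.002,0.002],-1],[[0.008,0.0005,0.004],[0.001,-0.002,0.002],-1],[[0.008,0.0005,0.004],[0.001,-0.002,0.002],-1],[[0.008,0.0005,0.004],[0.001,-0.002,0.002],-1],[[0.008,0.0005,0.004],[0.001,-0.002,0.002],-1]]'

```text
clock: 31.12
eef_pos: [516.5, 304.3, 69.6]
tcp_rot: [-3.141, 0.0, 1.471]
contact_force: [0.1, -1.1, 0.8]
opening: 0.275
```

Run:
```python
from h import *
look('s24')
rel(516.8,306,26,84.3)
```

```text
crop origin 396 192
shift [ 0.0012 -0.0002  0.044 ] rv [ 0.0001 -0.0005 -0.0004] | now [516.9 304.8  70. ] [ 1.800e+02 -3.000e-02  8.428e+01] F [ 1.  -0.1 -0.4] op 0.279 t 31.27
```

View pics/s24.png

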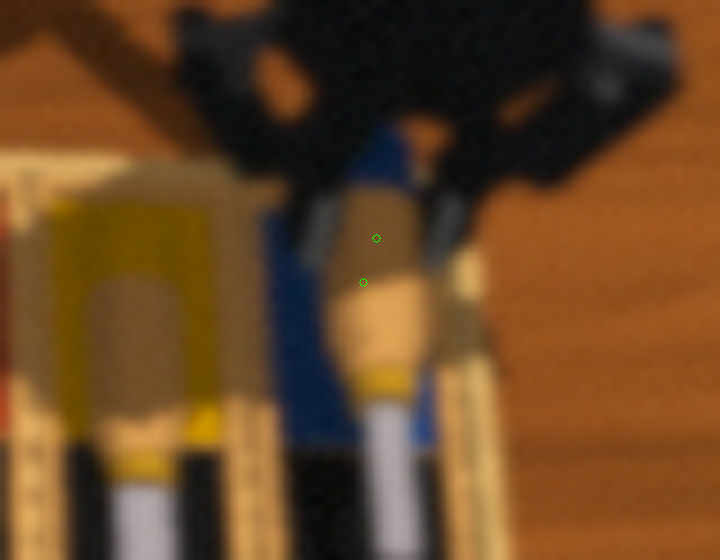

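Request:
send_rows --plan '[[[0.001,0,0.015],[0,0,0],-1],[[0.001,0,0.027],[0,0,0],-1],[[0.001,0,0.036],[0,0,0],-1],[[0.001,0,0.041],[0,0,0],-1],[[0.001,0,0.044],[0,0,0],-1]]'

```text
clock: 31.68
eef_pos: [516.4, 305.3, 24.9]
tcp_rot: [-3.14, 0.001, 1.471]
contact_force: [0.3, -0.9, -0.8]
opening: 0.281
```

Request:
send_rows --plan '[[[0,0,0.0006],[0,0,0],-1],[[0,0,0.0012],[0,0,0],-1],[[0,0,0.0018],[0,0,0],-1],[[0,0,0.0024],[0,0,0],-1],[[0,0,0.003],[0,0,0],-1]]'

```text
clock: 32.1
eef_pos: [516.7, 305.5, 22.2]
tcp_rot: [-3.141, 0.0, 1.471]
contact_force: [0.6, -0.5, -0.3]
opening: 0.277
```

Request:
send_rows --plan '[[[0,0,0.0004],[0,0,0],-1],[[0,0,0.0008],[0,0,0],-1],[[0,0,0.0012],[0,0,0],-1],[[0,0,0.0016],[0,0,0],-1],[[0,0,0.002],[0,0,0],-1]]'

```text
clock: 32.52
eef_pos: [516.8, 305.6, 20.9]
tcp_rot: [-3.141, -0.0, 1.471]
contact_force: [-3.3, -1.7, 13.3]
opening: 0.281
```

Contact at a reported z of about 21.2, matching the others. Releasing.

```bash
python3 -c "
from h import *
look('s25')"
```

```text
crop origin 394 203
```

Request:
send_rows --plan '[[[0,0,0],[0,0,0],-1],[[0,0,0],[0,0,0],-0.42],[[0,0,0],[0,0,0],-0.38],[[0,0,0],[0,0,0],-0.33],[[0,0,0],[0,0,0],-0.28]]'

```text
clock: 33.08
eef_pos: [516.8, 305.6, 20.9]
tcp_rot: [-3.141, -0.0, 1.471]
contact_force: [0.3, 0.8, 0.2]
opening: 0.359
```

Run:
```python
from h import *
look('s26'); rel(516,306,90,84.3)
cv2.imwrite('pics/c26.png',np.hstack([cv2.imread('pics/s25.png')[:,200:550],cv2.imread('pics/s26.png')[:,200:550]]))
```

```text
crop origin 394 203
shift [ 0.0004 -0.0009 -0.0691] rv [-0.0005 -0.     -0.0004] | now [516.8 305.6  20.9] [-179.97   -0.     84.27] F [ 0.2 -0.3  0.5] op 0.358 t 33.23
```

View pics/c26.png

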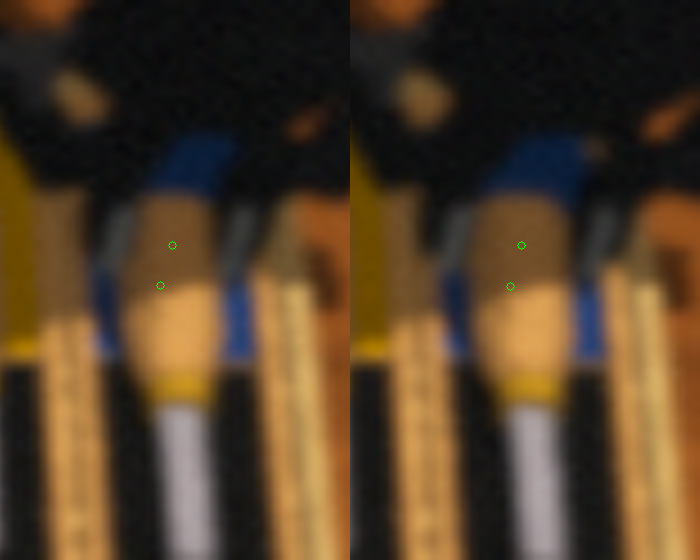

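Blue didn't drop either. I'll lift off and move clear for the final check.

Request:
send_rows --plan '[[[0,0,-0.01],[0,0,0],-0.25],[[0,0,-0.03],[0,0,0],0],[[0,0,-0.06],[0,0,0],0.5],[[0,0,-0.1],[0,0,0],1],[[0,0,-0.13],[0,0,0],1]]'

```text
clock: 33.65
eef_pos: [517.1, 305.7, 154.0]
tcp_rot: [3.141, -0.001, 1.471]
contact_force: [2.1, 0.5, 0.4]
opening: 0.901
```

Request:
send_rows --plan '[[[-0.3,-0.08,-0.03],[0,0,0],1],[[-0.3,-0.08,-0.03],[0,0,0],1],[[-0.3,-0.08,-0.03],[0,0,0],1],[[-0.3,-0.08,-0.03],[0,0,0],1],[[-0.3,-0.08,-0.03],[0,0,0],1]]'

```text
clock: 34.07
eef_pos: [442.8, 110.3, 173.7]
tcp_rot: [3.14, -0.001, 1.472]
contact_force: [1.0, -0.5, 0.6]
opening: 1.006
```

Request:
send_rows --plan '[[[-0.15,-0.03,0],[0,0,0],1],[[-0.15,-0.03,0],[0,0,0],1],[[-0.15,-0.03,0],[0,0,0],1],[[-0.15,-0.03,0],[0,0,0],1],[[-0.15,-0.03,0],[0,0,0],1]]'

```text
clock: 34.48
eef_pos: [396.3, -39.7, 174.2]
tcp_rot: [3.14, 0.0, 1.468]
contact_force: [0.1, 0.4, -0.3]
opening: 0.998
```

Run:
```python
from h import *
for c in ("top","scene"):
  im=viewer.grab_frame(c); cv2.imwrite(f'pics/fin_{c}.png',im[:,:,::-1])
  cr=im[170:290,170:290] if c=="top" else im[200:300,360:470]
  cv2.imwrite(f'pics/finz_{c}.png',cv2.resize(cr,None,fx=5,fy=5,interpolation=cv2.INTER_CUBIC)[:,:,::-1])
  for l in ("red","blue","yellow"):
   for s,z in (("_chisel",20),("_trough",14)):
    for r in find(l+s,c,z)[:1]: print(c,l+s,r[0],*r[3:])
  for l in ("pale_stray","dark_stray","stone"):
    for r in find(l,c,13)[:1]: print(c,l,r[0],*r[3:])
rel(0,0,0,0)
```

```text
top red_chisel 0.58 [536.7 183.6] len 159.4 wid 26.6 rectmid [536.7 183.8] yawdeg -5.51 org [501.9 187. ]
top red_trough 0.57 [537.1 184.8] len 196.7 wid 56.5 rectmid [537.1 184.8] yawdeg -5.55 org [502.3 188.2]
top blue_chisel 0.63 [551.5 302.5] len 157.6 wid 28.1 rectmid [551.5 302.4] yawdeg -5.78 org [516.7 306. ]
top blue_trough 0.66 [550.1 301.8] len 200.5 wid 60.5 rectmid [550.2 302.6] yawdeg -4.05 org [515.2 304.3]
top pale_stray 0.94 [705.  -91.7] len 158.0 wid 24.8 rectmid [705.  -91.6] yawdeg -11.51 org [670.7 -84.7]
top dark_stray 0.75 [ 706.8 -218.7] len 158.2 wid 27.2 rectmid [ 706.8 -218.7] yawdeg 2.44 org [ 671.8 -220.2]
top stone 0.78 [ 603.6 -457.7] len 200.4 wid 84.3 rectmid [ 603.6 -457.9] yawdeg -8.34 org [ 569.  -452.6]
scene red_chisel 0.63 [532.8 181. ] len 167.4 wid 25.6 rectmid [532.9 181.4] yawdeg -5.46 org [498.  184.3]
scene red_trough 0.69 [539.7 182.4] len 199.5 wid 58.0 rectmid [539.6 181.5] yawdeg -8.36 org [505.1 187.5]
scene blue_chisel 0.56 [549.9 299.2] len 162.6 wid 27.4 rectmid [549.9 299.1] yawdeg -5.87 org [515.1 302.8]
scene blue_trough 0.68 [550.8 300.8] len 201.1 wid 58.8 rectmid [550.7 300.4] yawdeg -6.51 org [516.  304.7]
scene yellow_chisel 0.6 [542.9 239.3] len 168.0 wid 27.3 rectmid [542.9 239.2] yawdeg -5.98 org [508.1 243. ]
scene yellow_trough 0.95 [544.8 242.4] len 201.2 wid 56.3 rectmid [544.7 241.4] yawdeg -6.77 org [510.  246.5]
scene pale_stray 0.64 [705.1 -93.2] len 162.5 wid 26.9 rectmid [705.1 -93.1] yawdeg -11.36 org [670.8 -86.3]
scene dark_stray 0.79 [ 705.2 -221.2] len 164.6 wid 26.3 rectmid [ 705.3 -221.3] yawdeg 3.15 org [ 670.3 -223.1]
scene stone 0.92 [ 606.9 -459.9] len 202.8 wid 84.8 rectmid [ 606.8 -460.3] yawdeg -7.88 org [ 572.2 -455.1]
shift [-0.0038 -0.4     0.173 ] rv [ 4.0000e-04 -1.7000e-03  1.4714e+00] | now [398.1 -36.  173.5] [ 1.7993e+02 -5.0000e-02  8.4310e+01] F [-0.9  0.6  0.7] op 0.999 t 35.48
```

View pics/fin_top.png

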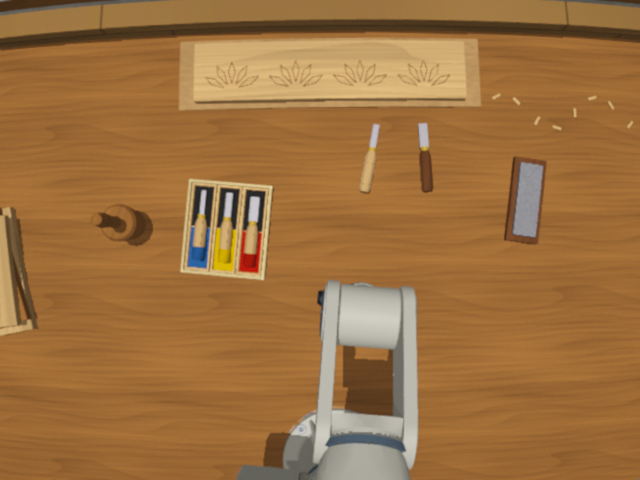

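View pics/finz_top.png

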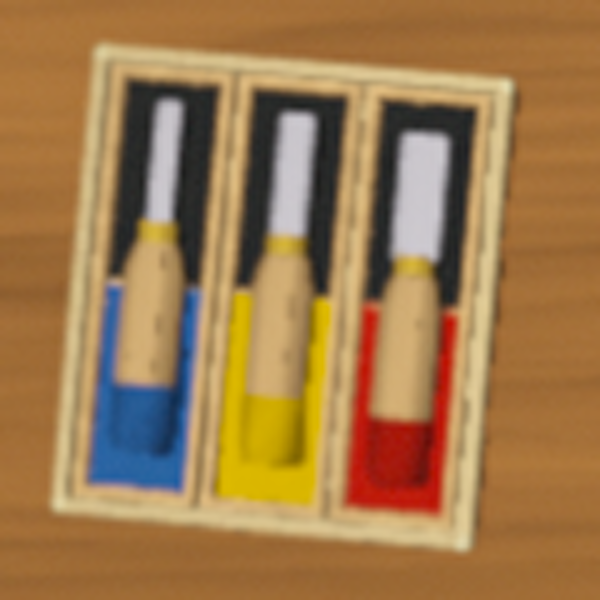

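View pics/finz_scene.png

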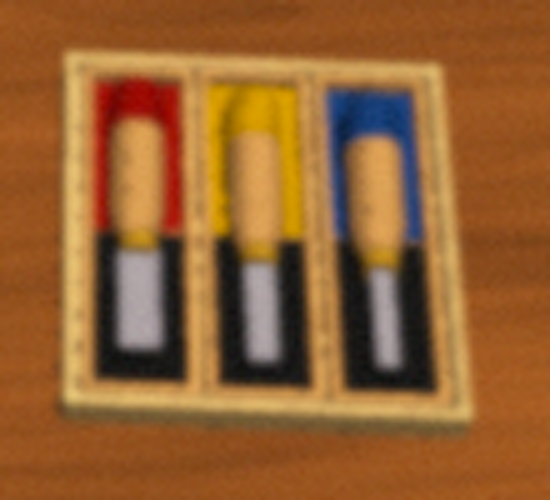

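The close-ups show all three tools flat inside their own troughs. Butts are on the paint, blades over the rubber, with clear floor all round, and nothing else has moved.

```bash
python3 -c "
from rig import job
print(job.sign_off())"
```

```text
the job is handed in; nothing more can be done
None
```

The red, yellow and blue tools are each in the trough of their own colour, butt on the paint and blade over the rubber. I handed the job in at about 35.5 s of the 86 s allowed.

**Last checks:**
- Both cameras show each tool within about 7 mm of its trough's centre along the length and 3 mm across. The slack is about 16 mm and 11 mm.
- Each tool is within about 3° of its trough's direction.
- The two strays and the stone measured within 2 mm of their starting positions. I judged the mallet only by eye, and it looks unmoved.
- The gripper was open and well clear of everything.
- The network found no yellow tool or trough in the last top picture. I checked yellow there by eye and by measurement in the scene camera.

**What disagreed or went wrong:**
- **Missed grasps:** the first two tries on red closed on nothing. The fingertips stood only about 2 mm ahead of the reported TCP, not the stated 22 mm. I found this by touching bare table with the jaws shut, which read 31 N, and corrected for it.
- **Height at the tray:** all three tools touched down about 6 mm higher than the tray dimensions suggested. The tray may stand a few millimetres off the table, but I did not confirm that.
- **Forces on setting down:** while working out whether red was seated I pressed it to about 31 N. Yellow saw about 22 N and blue about 13 N. None of the three visibly dropped when released.

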